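Turn a casting over on the turnover stand and lock it for marking

ROBOT

A 6-joint arm with a two-finger parallel gripper is mounted at the origin on a cart in front of the work surface, level with it; the furniture and walls round the work are solid. World frame = base frame: x ahead of the robot, y to its left, z up, the work surface at z = 0. Lengths are in mm, angles in rad, forces in N, time in s.
With the tool pointing down it reaches from about 400 to 925 mm from the base axis. Payload 12.5 kg.
Tool frame: the origin (TCP) lies on the centre line of the jaws, within the pads' length; the fingertips stand 14 mm ahead of it and the grasp point (between the pads) lies 5 mm behind it; z points along the fingers, y is the direction in which the jaws open and shut (so a half turn about z gives the same grasp; the last joint's range is limited). The gripper opens to 95 mm and grips with 3 to 60 N. Pads are 20 mm wide; open, the fingers measure 119 mm over their backs; the gripper's body (75 mm by 180 mm) begins 59 mm behind the grasp point.
Start: joints at [-1.372, 0.491, 1.559, -0, 1.092, -0.106], TCP at [187.587, -596.202, 228.661] pointing down, gripper open.
Joint ranges: [-3.1, 3.1], [-0.84, 2.19], [0.05, 2.79], [-1.13, 4.28], [0.06, 2.93], [-2.69, 2.69]. Speed limits (rad/s): [2.22, 2.22, 2.79, 3.14, 3.14, 3.14].

INTERFACE

Orientations are given as [roll, pitch, yaw] about the fixed x, y, z axes, in that order (R = Rz(yaw) Ry(pitch) Rx(roll)).
In Python, from cell import * gives the robot as it stands.
- The arm moves only by the tool play_rows, never from a script. Its argument "moves" is a list of rows, each a list of 7 numbers: the shift along the tool's x, y, z in m, then the turn, a rotation vector about the tool's x, y, z in rad, then the opening in per cent of the stroke, from 0 (shut) to 100 (fully open). In form: [[tx, ty, tz, ax, ay, az, claw], ...]. A call has 1 to 8 rows; each row shifts and turns the pose as measured when the row begins, along the tool's axes as they then stand; what a row does not reach is not made up. A row lasts 1/10 s, in which the tool goes at most 50 mm and 8.59 degrees, less where a joint would pass 70% of its speed; a pose out of reach is approached as far as the arm can. A call is refused whole if a number of a shift passes 0.05 or a number of a turn 0.15, either way. A call with a gripper value outside its range is refused whole. The fingers move at their own pace and stop on an object; the grip force is fixed at half the most. Time passes only in rows, so rows that do not move let the fingers close. It gives the time, the measured TCP pose, the force and the opening at its end, in the units of the state.
- state(): the state, without advancing time (a new reading comes with each control period).
- read_camera(name): name is "scene" or "side" or "wrist"; returns a dict with "img" (384x512x3 uint8, red, green, blue), "fx", "fy", "cx", "cy" (pixels), "R" (3x3) and "t" (3): a world point X has camera coordinates R X + t. Camera axes: x right, y down, z forward; pixel columns grow to the right and rows downward; lengths in mm; the calibration is good to about 2 mm. The wrist camera is an equidistant fisheye: a pixel r from the principal point sees the ray r / f radians off the axis. A picture is of the moment at which its call begins. There is no depth.
- job_done(): hands the job in, once; it reports no verdict.
The state is a dict: "t": time; "joints": joint angles; "qvel": joint speeds; "tau": joint torques, N m; "eef_pos": TCP position; "tcp_rot": TCP orientation; "ft_force": force on the tool from outside, world axes, zero at the start; "moment": the same for the moment, N m; "opening": opening from 0.0 (shut) to 1.0 (fully open).
Only numpy, scipy, OpenCV 4.12 (cv2) and the standard library are available. Lean on these libraries where they do the work, as an engineer would, in place of code of your own. Each camera call takes 0.05 s, during which the arm holds its last target.

TASK

Turn the casting on the grey stand onto its next face: push it along the ledge and tip it over the step so it drops a quarter turn into the lower bay with its round boss facing the end stop, without lifting it off the stand. Then slide it home so the boss rests against the stop, and swing the keeper arm fully across it. Leave the wheel nut on the end of the stand where it is.

Things in the scene. Friction and masses are not known exactly. Their poses are not given: they have to be found in the camera images.
- stand: Fixed grey steel turnover stand, 325 long x 84 wide. Origin on the worktop directly below the step edge, mid lane. Axes: z up, x across the lane (away from the robot at yaw 0), y along it; the casting travels to -y. Lane x -33 to +33 between 5 mm fences, tops z 66 along the ledge, 56 along the bay. Base plate (top z 10) runs from y +145 to -180; beyond the end stop (y -122 to -134, top z 60) it is a bare apron.
- step_edge (a point): Middle of the step edge (stand y=0, z 54). Ledge: stand y 0 to +145 mm, top z 54, its left end open. Lower bay: y 0 to -122, floor z 10, 44 mm below the ledge. Behind the ledge a plate (x +33 to +38) rises to z 166; it carries the guard over the ledge, not over the bay.
- guard_edge (a point): Middle of the guard's near metal edge, underside (stand x -19, y +72, z 158). Flat clear sheet with metal edges over the ledge: stand x -19 to +38, y +1 to +144, z 158 to 166. It bars reaching straight down to the ledge: go in under it from the open near (-x) side, with the tool leaning back towards the robot by about 40 degrees.
- casting: Loose block, 60 (own x) x 64 (own y) x 78 mm (own z), 0.38 to 0.57 kg, sliding easily (friction about 0.4); origin at the block's centre. A round boss with a dark bore, 36 across, 6 high, is on its +z face. Starts on the ledge, boss up, axes about along the stand's, centre 55 to 90 mm before the edge. Tips when its centre passes the edge, dropping on its -y face: then own +y is up and the boss points to stand -y.
- boss_face (a point): Centre of the boss's flat end, 45 mm from the casting's centre along its +z. Home when it touches the stop. Once tipped, the casting has some 10 to 30 mm left to slide; its rear (former under) face then stands up to z 74, 20 mm above the ledge, and can be pushed on from above the ledge, best low down.
- stop_face (a point): Point on the end stop's face that looks at the bay: lane centre line, stand y -122, z 42.
- keeper (a joint): Swing angle of the flat steel keeper arm, rad: 0 points along the lane, past the stop (stand -y); 1.57, its limit, straight across the bay (stand -x). Clockwise from above. Starts at 0.1 to 0.5, stays where left; about 1 N at the knob turns it. Arm 16 wide, underside z 79, 5 mm above a tipped casting. Upright pivot axis at stand x +47, y -87.
- keeper_knob (a point): Middle of the keeper's upright round pin knob, 14 mm across, 30 tall (stand z 84 to 114), 58 mm from the pivot axis.
- nut: Plain steel wheel nut, 25 mm wide, 32 tall, loose, standing on the stand's apron beyond the stop. Origin at the centre of its underside. To be left alone.

How it is judged:
By the outcome, as a careful person would: the job done as asked, in the order asked, and still so for the second after the job is handed in, with the robot touching nothing.
It also fails if it takes over 56 s, if anything falls off the work surface, if the arm or the gripper's body presses on something with over 40 N, if the wrist force passes 120 N, or if a joint passes its speed limit or range.

## Working session

There is one attempt and no reset: what is moved stays moved. The work goes in short steps, Python scripts to look and compute and a tool call to move; the robot and the scene stay as the last step left them, time stands still between calls to the robot, and variables do not carry over. Pictures are saved under pics/ and viewed, and the job is handed in when it is done.

Besides the shell and the picture viewer there is one more tool, called after "Request:" as name(argument=value, ...) on one line, values as JSON. play_rows: Moves the arm, as the interface text tells. Its arguments: {"type":"object","properties":{"moves":{"type":"array"}},"required":["moves"]}

```bash
ls; mkdir -p pics
python3 - <<'E'
from cell import *
import cv2,pickle
s=state();print(s)
for n in ["scene","side","wrist"]:
    c=read_camera(n);cv2.imwrite(f"pics/{n}0.png",c["img"][:,:,::-1]);pickle.dump(c,open(f"pics/{n}0.pkl","wb"))
    print(n,c["fx"],c["cx"],c["cy"],(-c["R"].T@c["t"]).round(),c["R"][2].round(2))
E
```

```text
pics
{'t': 0.0, 'joints': array([-1.37159049e+00,  4.91556996e-01,  1.55947490e+00,  7.70355642e-06,
        1.09168034e+00, -1.05578918e-01]), 'qvel': array([-0.00209698, -0.00098341, -0.00058894,  0.00079908, -0.00281371,
       -0.00033442]), 'tau': array([ 2.40628091e-03, -6.12644219e+01, -2.58186275e+01,  6.93086162e-02,
        4.81946196e-02, -1.34072525e-04]), 'eef_pos': array([ 187.54394884, -595.9511331 ,  228.05456364]), 'tcp_rot': array([-3.14048002e+00, -1.24779425e-04,  3.04781127e-01]), 'ft_force': array([ 0.53215681, -0.74261457,  0.62987114]), 'moment': array([-0.02568285,  0.05550693, -0.00823668]), 'opening': 0.9987290463808847}
scene 364.41707780178234 252.20873028657445 191.83745484970615 [-36. 521. 643.] [ 0.69 -0.35 -0.63]
side 445.52109065020176 255.51182761864706 185.8680938462403 [ 509. -490.  580.] [ 0.03  0.84 -0.55]
wrist 297.3186396354542 251.87480272550454 190.67912355549382 [ 254. -576.  383.] [-0.24 -0.07 -0.97]
```

View pics/scene0.png

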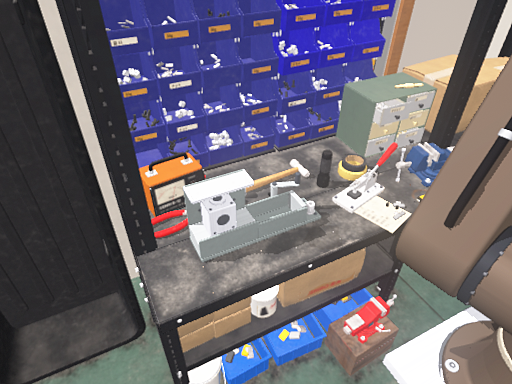

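View pics/side0.png

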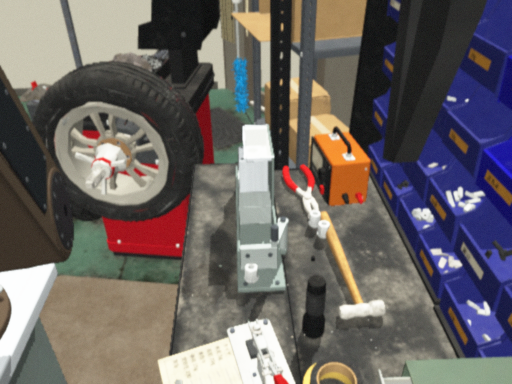

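Run:
```python
import cv2
a=cv2.imread("pics/scene0.png")[155:270,170:340];cv2.imwrite("pics/sc0.png",cv2.resize(a,None,fx=4.7,fy=4.7,interpolation=2))
a=cv2.imread("pics/side0.png")[115:305,215:335];cv2.imwrite("pics/si0.png",cv2.resize(a,None,fx=3.1,fy=3.1,interpolation=2))
```

```text
(no output)
```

View pics/sc0.png

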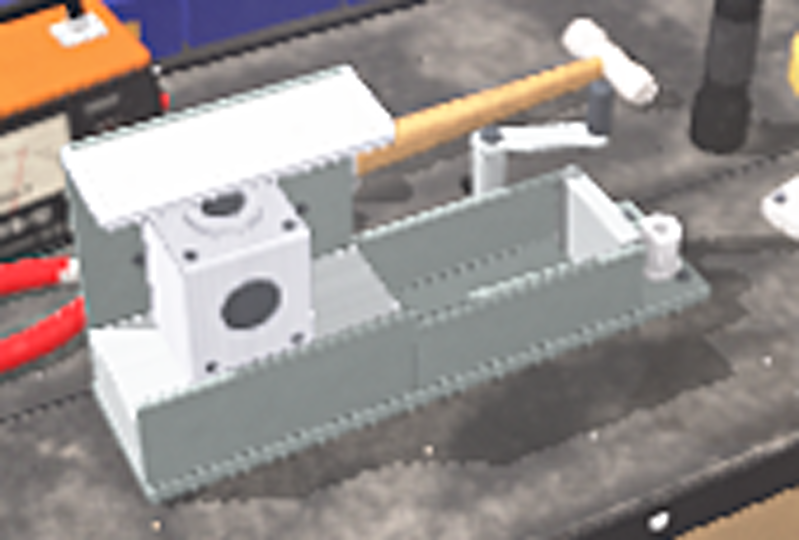

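View pics/si0.png

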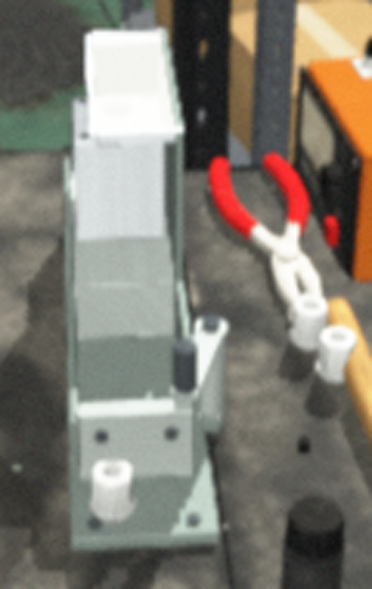

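View pics/wrist0.png

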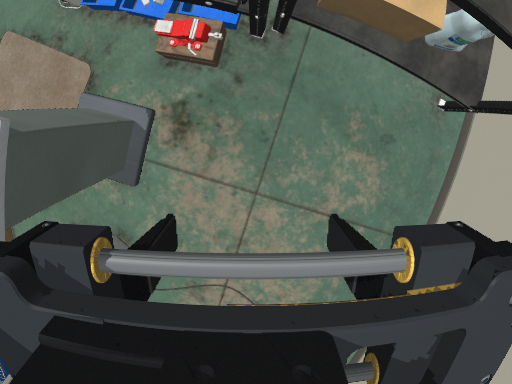

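```bash
cat > h.py <<'E'
import numpy as np,cv2,pickle
from scipy.optimize import least_squares
def load(n): return pickle.load(open(f"pics/{n}.pkl","rb"))
def proj(c,X):
    p=c["R"]@np.asarray(X,float)+c["t"]; return np.array([c["fx"]*p[0]/p[2]+c["cx"],c["fy"]*p[1]/p[2]+c["cy"]])
def ray(c,u,v):
    d=c["R"].T@np.array([(u-c["cx"])/c["fx"],(v-c["cy"])/c["fy"],1]); return -c["R"].T@c["t"],d
def onz(c,u,v,z):
    o,d=ray(c,u,v); return o+d*(z-o[2])/d[2]
def S2W(P,X):
    x,y,a=P; X=np.asarray(X,float); return np.array([x+np.cos(a)*X[0]-np.sin(a)*X[1],y+np.sin(a)*X[0]+np.cos(a)*X[1],X[2]])
def W2S(P,X):
    x,y,a=P; d=np.asarray(X,float)-[x,y,0]; return np.array([np.cos(a)*d[0]+np.sin(a)*d[1],-np.sin(a)*d[0]+np.cos(a)*d[1],d[2]])
E
python3 - <<'E'
from h import *
sc,si=load("scene0"),load("side0")
A=[((140,408),(-38,145,66)),((152,500),(-42,145,0)),((708,290),(-42,-180,10)),((105,225),(-19,144,158)),((62,148),(38,144,166)),((398,135),(-19,1,166)),((350,68),(38,1,166)),((418,312),(-38,0,61))]
B=[((70,548),(-42,-180,0)),((217,543),(42,-180,0)),((84,135),(-19,1,160)),((183,135),(38,1,160)),((88,30),(-19,144,166)),((165,30),(38,144,166)),((80,405),(-33,-134,60))]
obs=[(sc,np.array(p)/4.7+[170,155],X) for p,X in A]+[(si,np.array(p)/3.1+[215,115],X) for p,X in B]
f=lambda P:np.concatenate([proj(c,S2W(P,X))-p for c,p,X in obs])
r=least_squares(f,[450,0,0],loss="soft_l1")
P=r.x;print(P.round(3));print(f(P).reshape(-1,2).round(1))
np.save("P.npy",P)
def q(p):return np.array(p)/4.7+[170,155]
def q2(p):return np.array(p)/3.1+[215,115]
# nut top scene(660,228) ; side (112,468)
print("nut",W2S(P,onz(sc,*q((662,225)),42)),W2S(P,onz(si,*q2((112,468)),42)))
print("knob top",W2S(P,onz(sc,*q((601,88)),114)),W2S(P,onz(si,*q2((184,345)),114)))
# casting: top corners z=132; near top left (150,228)?, near right (310,228), bottom ones at z54 hidden
for p in [(150,225),(182,298),(310,232),(278,172)]: print("cast",W2S(P,onz(sc,*q(p),132)))
print("boss",W2S(P,onz(sc,*q((222,200)),138)))
E
```

```text
[536.491 235.496  31.423]
[[-1.1 -0.3]
 [-0.3  1.5]
 [ 0.4 -1.9]
 [-0.7  1. ]
 [-1.2 -1.1]
 [-0.4 -2.6]
 [-1.8 -2. ]
 [-0.6  0.4]
 [-0.6  2. ]
 [ 0.2  1. ]
 [ 1.5  2.6]
 [-0.2  1.2]
 [-2.3  0.6]
 [-0.6 -0.5]
 [-0.7  4. ]]
nut [ -20.5060026  -159.34876759   42.        ] [ -15.31354409 -157.17641515   42.        ]
knob top [  18.89745234 -139.23013104  114.        ] [  25.96149337 -141.22902588  114.        ]
cast [  3.70342083 115.3959415  132.        ]
cast [-48.00320187 120.52966042 132.        ]
cast [-33.97315811  52.59492468 132.        ]
cast [ 11.97697844  47.68946711 132.        ]
boss [ -1.68590251  81.75817111 138.        ]
```

```bash
cat >> h.py <<'E'
from scipy.spatial.transform import Rotation as Ro
def Rt(yaw,lean): return Ro.from_euler('z',yaw)*Ro.from_euler('x',np.pi)*Ro.from_euler('y',lean)
def plan(st,pos,yaw,lean,n=8,maxs=48,maxa=0.14,show=True):
    p=np.array(st["eef_pos"]);R=Ro.from_euler('xyz',st["tcp_rot"]);T=Rt(yaw,lean)
    rv=(R.inv()*T).as_rotvec(); d=np.array(pos)-p
    N=int(np.ceil(max(np.linalg.norm(d)/maxs,np.linalg.norm(rv)/maxa,1)))
    print("need rows",N,"dist",d.round(1),"rotvec",rv.round(3))
    for i in range(min(n,N)):
        print([*(R.inv().apply(d/N)/1000).round(4),*(rv/N).round(3)]); R=R*Ro.from_rotvec(rv/N)
E
python3 - <<'E'
from h import *
from cell import *
plan(state(),[400,-400,330],0.1,0)
E
```

```text
need rows 7 dist [212.5 196.  101.8] rotvec [-0.001 -0.     0.205]
[np.float64(0.0374), np.float64(-0.0176), np.float64(-0.0145), np.float64(-0.0), np.float64(-0.0), np.float64(0.029)]
[np.float64(0.0368), np.float64(-0.0187), np.float64(-0.0145), np.float64(-0.0), np.float64(-0.0), np.float64(0.029)]
[np.float64(0.0363), np.float64(-0.0198), np.float64(-0.0145), np.float64(-0.0), np.float64(-0.0), np.float64(0.029)]
[np.float64(0.0357), np.float64(-0.0208), np.float64(-0.0145), np.float64(-0.0), np.float64(-0.0), np.float64(0.029)]
[np.float64(0.035), np.float64(-0.0219), np.float64(-0.0145), np.float64(-0.0), np.float64(-0.0), np.float64(0.029)]
[np.float64(0.0344), np.float64(-0.0229), np.float64(-0.0145), np.float64(-0.0), np.float64(-0.0), np.float64(0.029)]
[np.float64(0.0337), np.float64(-0.0239), np.float64(-0.0145), np.float64(-0.0), np.float64(-0.0), np.float64(0.029)]
```

Request:
play_rows(moves=[[0.037,-0.018,-0.015,0,0,0.03,0],[0.037,-0.019,-0.015,0,0,0.03,0],[0.036,-0.02,-0.015,0,0,0.03,0],[0.036,-0.021,-0.015,0,0,0.03,0],[0.035,-0.022,-0.015,0,0,0.03,0],[0.034,-0.023,-0.015,0,0,0.03,0],[0.034,-0.024,-0.015,0,0,0.03,0],[0.01,-0.045,0,0,0,0,0]])

```text
t: 0.95
eef_pos: [412.7, -349.5, 334.4]
tcp_rot: [-3.136, 0.001, 0.078]
ft_force: [0.8, 0.4, -0.3]
opening: 0.385
```

Run:
```python
from h import *
from cell import *
plan(state(),[480,-50,330],0.007,0)
```

```text
need rows 7 dist [ 67.3 299.5  -4.4] rotvec [-0.006  0.001  0.071]
[np.float64(0.0129), np.float64(-0.0419), np.float64(0.0009), np.float64(-0.001), np.float64(0.0), np.float64(0.01)]
[np.float64(0.0125), np.float64(-0.042), np.float64(0.0008), np.float64(-0.001), np.float64(0.0), np.float64(0.01)]
[np.float64(0.0121), np.float64(-0.0422), np.float64(0.0008), np.float64(-0.001), np.float64(0.0), np.float64(0.01)]
[np.float64(0.0116), np.float64(-0.0423), np.float64(0.0008), np.float64(-0.001), np.float64(0.0), np.float64(0.01)]
[np.float64(0.0112), np.float64(-0.0424), np.float64(0.0007), np.float64(-0.001), np.float64(0.0), np.float64(0.01)]
[np.float64(0.0108), np.float64(-0.0425), np.float64(0.0007), np.float64(-0.001), np.float64(0.0), np.float64(0.01)]
[np.float64(0.0103), np.float64(-0.0426), np.float64(0.0007), np.float64(-0.001), np.float64(0.0), np.float64(0.01)]
```

Request:
play_rows(moves=[[0.012,-0.045,0,0,0,0.01,0],[0.012,-0.045,0,0,0,0.01,0],[0.012,-0.045,0,0,0,0.01,0],[0.012,-0.045,0,0,0,0.01,0],[0.01,-0.045,0,0,0,0.01,0],[0.0,-0.045,0,0,0,0.01,0],[0,-0.045,0,0,0,0.01,0],[0,-0.045,0,0,0,0,0]])

```text
t: 1.75
eef_pos: [455.4, 28.4, 336.0]
tcp_rot: [-3.135, 0.001, 0.004]
ft_force: [1.5, -0.2, 0.2]
opening: 0.003
```

Request:
play_rows(moves=[[0,-0.045,0,0,0,0,0],[0,-0.045,0,0,0,0,0],[0,-0.045,0,0,0,0,0],[0,-0.045,0,0,0,0,0],[0,-0.02,0,0,0,0,0],[0,0,0,0,0,0,0]])

```text
t: 2.35
eef_pos: [451.4, 241.2, 336.9]
tcp_rot: [-3.135, 0.002, 0.01]
ft_force: [0.3, -0.4, -0.0]
opening: 0.006
```

Run:
```python
from h import *
from cell import *
c=read_camera("wrist");cv2.imwrite("pics/wrist1.png",c["img"][:,:,::-1]);pickle.dump(c,open("pics/wrist1.pkl","wb"))
c=read_camera("wrist");print(c["R"].round(3),(-c["R"].T@c["t"]).round(1))
```

```text
[[ 0.008 -1.    -0.005]
 [-0.968 -0.009  0.252]
 [-0.252  0.003 -0.968]] [521.7 238.8 491.2]
```

View pics/wrist1.png

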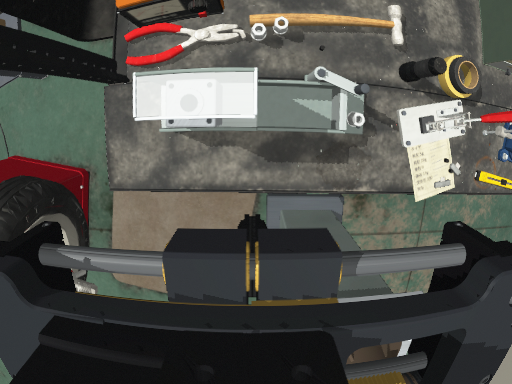

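Run:
```python
import cv2
a=cv2.imread("pics/wrist1.png")[55:145,120:380];cv2.imwrite("pics/w1.png",cv2.resize(a,None,fx=3,fy=3,interpolation=2))
```

```text
(no output)
```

View pics/w1.png

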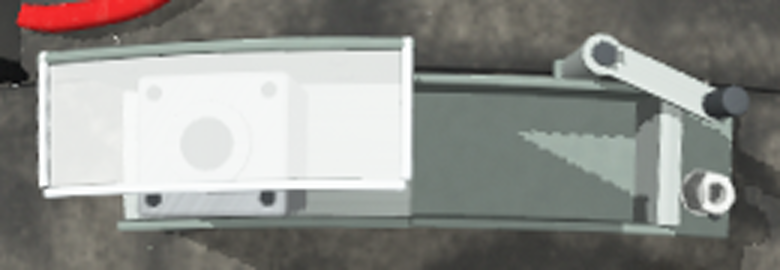

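```bash
cat >> h.py <<'E'
def fproj(c,X):
    p=c["R"]@np.asarray(X,float)+c["t"]; r=np.hypot(p[0],p[1]); th=np.arctan2(r,p[2]); return np.array([c["fx"]*th*p[0]/r+c["cx"],c["fy"]*th*p[1]/r+c["cy"]])
def fonz(c,u,v,z):
    a=np.array([(u-c["cx"])/c["fx"],(v-c["cy"])/c["fy"]]);th=np.hypot(*a);d=c["R"].T@np.array([*(a/th*np.sin(th)),np.cos(th)]);o=-c["R"].T@c["t"];return o+d*(z-o[2])/d[2]
E
python3 - <<'E'
from h import *
sc,si,w=load("scene0"),load("side0"),load("wrist1")
A=[((140,408),(-38,145,66)),((152,500),(-42,145,0)),((708,290),(-42,-180,10)),((105,225),(-19,144,158)),((62,148),(38,144,166)),((398,135),(-19,1,166)),((350,68),(38,1,166)),((418,312),(-38,0,61))]
B=[((70,548),(-42,-180,0)),((217,543),(42,-180,0)),((84,135),(-19,1,158)),((183,135),(38,1,158)),((88,30),(-19,144,166)),((165,30),(38,144,166))]
C=[((42,193),(-19,144,166)),((411,186),(-19,1,166)),((411,40),(38,1,166)),((42,55),(38,144,166)),((658,225),(-33,-122,60)),((120,228),(-38,145,66)),((728,235),(-42,-180,10)),((603,52),(47,-87,90))]
obs=[(proj,sc,np.array(p)/4.7+[170,155],X) for p,X in A]+[(proj,si,np.array(p)/3.1+[215,115],X) for p,X in B]+[(fproj,w,np.array(p)/3+[120,55],X) for p,X in C]
f=lambda P:np.concatenate([F(c,S2W(P,X))-p for F,c,p,X in obs])
g=lambda P:np.concatenate([F(c,S2W(P,X))-p for F,c,p,X in obs[-8:]])
r=least_squares(f,[536,235,0.007],loss="soft_l1");P=r.x
print(P.round(3));print(f(P).reshape(-1,2).round(1).tolist())
r=least_squares(g,[536,235,0.007],loss="soft_l1");Q=r.x
print(Q.round(3));print(g(Q).reshape(-1,2).round(1).tolist())
np.save("P.npy",(P+Q)/2)
q=lambda p:np.array(p)/3+[120,55]
for P in (P,Q):
  print("boss",W2S(P,fonz(w,*q((207,143)),138)),"knob",W2S(P,fonz(w,*q((738,100)),114)),"nut",W2S(P,fonz(w,*q((716,193)),42)),"piv",W2S(P,fonz(w,*q((603,52)),95)))
  for p in [(138,75),(288,72),(138,212),(287,210)]:print("c",W2S(P,fonz(w,*q(p),132)))
E
```

```text
[5.37010e+02 2.34572e+02 3.00000e-03]
[[-1.0, -0.8], [-0.2, 1.0], [0.8, -1.9], [-0.5, 0.6], [-0.9, -1.6], [-0.2, -2.8], [-1.5, -2.2], [-0.5, 0.2], [-0.8, 2.4], [0.0, 1.5], [1.8, 3.7], [0.1, 2.4], [-1.8, 0.7], [-0.0, -0.3], [-1.6, 2.2], [0.4, 1.5], [0.7, -1.5], [-2.1, -0.6], [-0.1, -0.4], [-1.6, 1.3], [0.5, 1.7], [1.0, -0.5]]
[537.519 234.386   0.   ]
[[-1.5, 1.5], [0.5, 1.0], [1.0, -2.0], [-1.8, -1.4], [-0.0, -0.5], [-1.5, 0.7], [0.5, 1.7], [1.3, -0.7]]
boss [  0.53079092  82.07142905 138.        ] knob [  26.20119305 -141.9075194   114.        ] nut [ -15.88860329 -158.87569471   42.        ] piv [ 45.40288479 -84.42736964  95.        ]
c [ 30.45248436 112.54751411 132.        ]
c [ 28.8810268   50.31473862 132.        ]
c [-26.57256003 113.11828646 132.        ]
c [-27.21616225  50.74223509 132.        ]
boss [ -0.18240514  82.25857578 138.        ] knob [  26.04466319 -141.65587169  114.        ] nut [ -16.00282525 -158.72861738   42.        ] piv [ 45.10341693 -84.12816977  95.        ]
c [ 29.66344131 112.80894318 132.        ]
c [ 28.24668091  50.57245377 132.        ]
c [-27.36284568 113.23796634 132.        ]
c [-27.85139747  50.86050787 132.        ]
```

Run:
```python
from h import *
from cell import *
P=np.load("P.npy");print(P)
print(S2W(P,[-16,136,82]),S2W(P,[-87,136,153]))
plan(state(),S2W(P,[-100,136,170]),P[2],0.785,maxs=40,maxa=.12)
```

```text
[5.37264550e+02 2.34479194e+02 1.47947280e-03]
[521.06335935 370.45537397  82.        ] [450.06343706 370.35033144 153.        ]
need rows 7 dist [ -14.6  131.2 -167. ] rotvec [-0.008  0.787  0.003]
[np.float64(-0.0019), np.float64(-0.0186), np.float64(0.024), np.float64(-0.001), np.float64(0.112), np.float64(0.0)]
[np.float64(-0.0046), np.float64(-0.0186), np.float64(0.0236), np.float64(-0.001), np.float64(0.112), np.float64(0.0)]
[np.float64(-0.0072), np.float64(-0.0187), np.float64(0.0229), np.float64(-0.001), np.float64(0.112), np.float64(0.0)]
[np.float64(-0.0097), np.float64(-0.0187), np.float64(0.0219), np.float64(-0.001), np.float64(0.112), np.float64(0.0)]
[np.float64(-0.0121), np.float64(-0.0187), np.float64(0.0207), np.float64(-0.001), np.float64(0.112), np.float64(0.0)]
[np.float64(-0.0144), np.float64(-0.0187), np.float64(0.0192), np.float64(-0.001), np.float64(0.112), np.float64(0.0)]
[np.float64(-0.0165), np.float64(-0.0187), np.float64(0.0174), np.float64(-0.001), np.float64(0.112), np.float64(0.0)]
```

Request:
play_rows(moves=[[-0.002,-0.019,0.024,-0.001,0.112,0,0],[-0.005,-0.019,0.024,-0.001,0.112,0,0],[-0.007,-0.019,0.023,-0.001,0.112,0,0],[-0.01,-0.019,0.022,-0.001,0.112,0,0],[-0.012,-0.019,0.021,-0.001,0.112,0,0],[-0.014,-0.019,0.019,-0.001,0.112,0,0],[-0.016,-0.019,0.017,-0.001,0.112,0,0],[0,0,0,0,0,0,0]])

```text
t: 3.25
eef_pos: [488.6, 327.7, 251.4]
tcp_rot: [-3.117, -0.619, 0.088]
ft_force: [0.3, -0.4, -0.1]
opening: 0.006
```

```bash
cat > look.py <<'E'
import sys
from h import *
from cell import *
tag=sys.argv[1]
R={"scene":(170,155,340,270,4.7),"side":(215,115,335,305,3.1),"wrist":(0,0,512,384,1)}
for n in sys.argv[2:]:
    c=read_camera(n);pickle.dump(c,open(f"pics/{n}{tag}.pkl","wb"))
    a,b,x,y,k=R[n];im=c["img"][b:y,a:x,::-1];cv2.imwrite(f"pics/{n}{tag}.png",cv2.resize(im,None,fx=k,fy=k,interpolation=2))
s=state();P=np.load("P.npy")
print(s["t"],"TCP",s["eef_pos"].round(1),s["tcp_rot"].round(3),"stand",W2S(P,s["eef_pos"]).round(1),s["ft_force"].round(1))
E
python3 look.py 2 wrist scene
python3 - <<'E'
from h import *
from cell import *
P=np.load("P.npy")
plan(state(),S2W(P,[-16,136,82]),P[2],0.785,maxs=40,maxa=.12)
E
```

```text
3.35 TCP [487.7 327.4 250.9] [-3.118 -0.617  0.086] stand [-49.4  93.  250.9] [ 0.4 -0.4 -0.7]
need rows 5 dist [  33.4   43.1 -168.9] rotvec [-0.078  0.169  0.063]
[np.float64(-0.0135), np.float64(-0.0072), np.float64(0.032), np.float64(-0.016), np.float64(0.034), np.float64(0.013)]
[np.float64(-0.0147), np.float64(-0.0076), np.float64(0.0314), np.float64(-0.016), np.float64(0.034), np.float64(0.013)]
[np.float64(-0.0158), np.float64(-0.0079), np.float64(0.0308), np.float64(-0.016), np.float64(0.034), np.float64(0.013)]
[np.float64(-0.0169), np.float64(-0.0081), np.float64(0.0301), np.float64(-0.016), np.float64(0.034), np.float64(0.013)]
[np.float64(-0.0181), np.float64(-0.0084), np.float64(0.0294), np.float64(-0.016), np.float64(0.034), np.float64(0.013)]
```

View pics/wrist2.png

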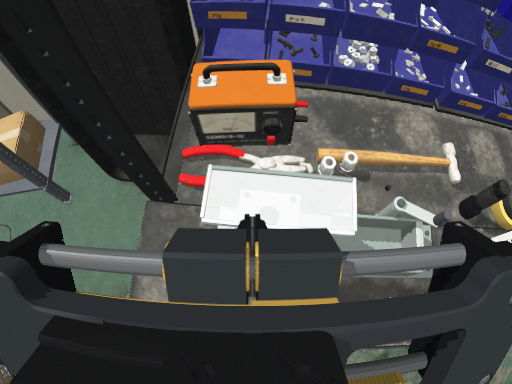

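View pics/scene2.png

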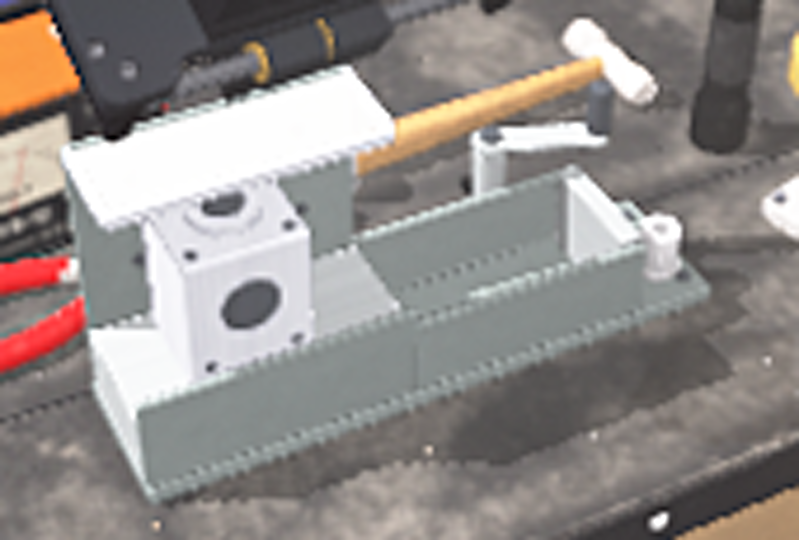

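```bash
cat > go.py <<'E'
import sys
from h import *
from cell import *
P=np.load("P.npy");a=[float(v) for v in sys.argv[1:]]
plan(state(),S2W(P,a[:3]),P[2]+(a[6] if len(a)>6 else 0),a[3],maxs=a[4],maxa=a[5])
E
python3 go.py -110 136 200 .785 25 .05; python3 -c "
from cell import *
print(state()['joints'])"
```

```text
need rows 4 dist [-60.6  42.9 -50.9] rotvec [-0.078  0.169  0.063]
[np.float64(-0.0189), np.float64(-0.0119), np.float64(0.0025), np.float64(-0.02), np.float64(0.042), np.float64(0.016)]
[np.float64(-0.0192), np.float64(-0.0117), np.float64(0.0014), np.float64(-0.02), np.float64(0.042), np.float64(0.016)]
[np.float64(-0.0194), np.float64(-0.0114), np.float64(0.0004), np.float64(-0.02), np.float64(0.042), np.float64(0.016)]
[np.float64(-0.0196), np.float64(-0.0111), np.float64(-0.0007), np.float64(-0.02), np.float64(0.042), np.float64(0.016)]
[ 0.59304811  0.28970309  1.98153868 -0.72980398  0.40024675  2.68267755]
```

Run:
```python
from h import *
from cell import *
s=state()
D=[([-1.37159049,.491556996,1.5594749,0,1.09168,-.105579],[187.54,-595.95,228.05],[-3.14048,-.000125,.30478]),(s["joints"],s["eef_pos"],s["tcp_rot"])]
for q,p,r in D:
    M=Ro.from_euler('Z',q[0])*Ro.from_euler('Y',q[1]+q[2])*Ro.from_euler('Z',q[3])*Ro.from_euler('Y',q[4])*Ro.from_euler('Z',q[5])
    print((M.inv()*Ro.from_euler('xyz',r)).as_rotvec().round(3))
    z=Ro.from_euler('xyz',r).apply([0,0,1]);print(z.round(3),M.apply([0,0,1]).round(3), p)
```

```text
[-0.     0.     1.571]
[-0.     0.001 -1.   ] [-0.     0.001 -1.   ] [187.54, -595.95, 228.05]
[0.    0.    1.571]
[ 0.574  0.073 -0.816] [ 0.574  0.073 -0.816] [487.6922073  327.38004781 250.85411364]
```

Request:
play_rows(moves=[[-0.02,0,-0.03,0,0,-0.15,0],[-0.02,0,-0.03,0,0,-0.15,0],[-0.02,0,-0.03,0,0,-0.15,0],[0,0,0,0,0,-0.15,0],[0,0,0,0,0,-0.15,0],[0,0,0,0,0,-0.15,0],[0,0,0,0,0,-0.15,0],[0,0,0,0,0,-0.15,0]])

```text
t: 4.15
eef_pos: [382.9, 299.3, 290.4]
tcp_rot: [2.57, -0.216, 1.357]
ft_force: [-0.8, -0.2, -1.2]
opening: 0.003
```

```bash
cat > rec.py <<'E'
from h import *
from cell import *
import os
s=state();L=pickle.load(open("rec.pkl","rb")) if os.path.exists("rec.pkl") else [(np.array([-1.37159049,.491556996,1.5594749,0,1.09168,-.105579]),np.array([187.54,-595.95,228.05]),np.array([-3.14048,-.000125,.30478])),(np.array([.59304811,.28970309,1.98153868,-.72980398,.40024675,2.68267755]),np.array([487.6922,327.38,250.854]),None)]
L.append((s["joints"],s["eef_pos"],s["tcp_rot"]));pickle.dump(L,open("rec.pkl","wb"))
print(s["joints"].round(3),s["eef_pos"].round(1))
def fk(q,k):
    h,a1,L1,L2,e,L3=k
    A=Ro.from_euler('Z',q[0]);B=A*Ro.from_euler('Y',q[1]);C=A*Ro.from_euler('Y',q[1]+q[2])
    M=C*Ro.from_euler('ZYZ',[q[3],q[4],q[5]])
    return np.array([0,0,h])+A.apply([a1,0,0])+B.apply([0,0,L1])+C.apply([e,0,L2])+M.apply([0,0,L3])
r=least_squares(lambda k:np.concatenate([fk(q,k)-p for q,p,_ in L]+[1e-3*(k-[300,0,450,450,0,300])]),[300,0,450,450,0,300])
print(r.x.round(1),[np.abs(fk(q,r.x)-p).max().round(1) for q,p,_ in L]);np.save("k.npy",r.x)
E
python3 rec.py
```

```text
[ 0.696  0.099  2.107 -0.695  0.517  1.514] [382.9 299.3 290.4]
[-367.3  326.8  495.   -36.5 -202.9   35.1] [np.float64(64.5), np.float64(6.2), np.float64(8.9)]
```

Request:
play_rows(moves=[[0,0,-0.03,0,0,-0.15,0],[0,0,-0.03,0,0,-0.15,0],[0,0,0,0,0,-0.15,0],[0,0,0,0,0,-0.15,0],[0,0,0,0,0,-0.15,0],[0,0,0,0,0,-0.15,0],[0,0,0,0,0,-0.15,0],[0,0,0,0,0,-0.15,0]])

```text
t: 4.95
eef_pos: [344.1, 288.7, 340.2]
tcp_rot: [2.712, 0.426, 2.396]
ft_force: [-0.0, -0.1, 0.4]
opening: 0.004
```

```bash
python3 rec.py
```

```text
[ 0.748 -0.016  2.072 -0.577  0.677  0.21 ] [344.1 288.7 340.2]
[-104.4  210.7  456.6  167.9 -116.5   72. ] [np.float64(63.1), np.float64(17.7), np.float64(11.0), np.float64(22.9)]
```

```bash
sed -i 's/h,a1,L1,L2,e,L3=k/h,a1,L1,L2,e,L3,d=k/; s/A.apply(\[a1,0,0\])/A.apply([a1,d,0])/; s/0,450,450,0,300\]/0,450,450,0,300,60]/g' rec.py; python3 rec.py
```

```text
[ 0.748 -0.016  2.072 -0.577  0.677  0.21 ] [344.1 288.7 340.2]
[196.7   0.  586.8 411.   43.1 257.9  65.9] [np.float64(0.0), np.float64(0.0), np.float64(0.0), np.float64(0.0), np.float64(0.0)]
```

```bash
cat >> h.py <<'E'
K=None
LO=np.array([-3.1,-.84,.05,-1.13,.06,-2.69]);HI=np.array([3.1,2.19,2.79,4.28,2.93,2.69])
def fkk(q):
    h,a1,L1,L2,e,L3,d=np.load("k.npy")
    A=Ro.from_euler('Z',q[0]);B=A*Ro.from_euler('Y',q[1]);C=A*Ro.from_euler('Y',q[1]+q[2]);M=C*Ro.from_euler('ZYZ',[q[3],q[4],q[5]])
    return np.array([0,0,h])+A.apply([a1,d,0])+B.apply([0,0,L1])+C.apply([e,0,L2])+M.apply([0,0,L3]),M*Ro.from_euler('Z',np.pi/2)
def ik(p,R,q0):
    def f(q):
        a,M=fkk(q);return np.concatenate([(a-p),300*(M.inv()*R).as_rotvec()])
    r=least_squares(f,q0,bounds=(LO-2,HI+2));return r.x,np.abs(f(r.x)).max()
def Rl(yaw,lean,side=0):  # finger dir leans +x by lean, jaws along y, side tilt (tip toward -y positive), camera on near side (flipped)
    return Ro.from_euler('z',yaw)*Ro.from_euler('x',-side)*Ro.from_euler('z',np.pi)*Ro.from_euler('x',np.pi)*Ro.from_euler('y',-lean)
E
python3 - <<'E'
from h import *
P=np.load("P.npy")
print(Rl(0,.7,.1).apply([0,0,1]),Rl(0,.7,0).apply([0,1,0]))
for lean in (.785,.7,.6,.5):
  for y in (136,60,12,-26):
    q0=[.5,.6,1.8,-.6,.5,0]
    tip=S2W(P,[-6,y,72]);R=Rl(P[2],lean)
    q,e=ik(tip-14*R.apply([0,0,1]),R,q0)
    q[3]=(q[3]+2)%(2*np.pi)-2
    print(lean,y,q.round(2),round(e,2),((q>LO)&(q<HI)).all())
E
```

```text
[ 0.64421769 -0.07635681 -0.76102116] [1.2246468e-16 1.0000000e+00 1.2246468e-16]
0.785 136 [ 0.7   0.67  2.04 -1.98  0.52  1.  ] 0.0 False
0.785 60 [0.57 0.64 2.17 3.99 0.53 1.22] 0.0 True
0.785 12 [0.47 0.63 2.24 3.8  0.55 1.34] 0.0 True
0.785 -26 [0.38 0.62 2.29 3.65 0.58 1.41] 0.0 True
0.7 136 [ 0.68  0.65  2.   -1.79  0.42  0.78] 0.0 False
0.7 60 [0.55 0.62 2.13 4.14 0.41 1.04] 0.0 True
0.7 12 [0.45 0.6  2.2  3.91 0.41 1.2 ] 0.0 True
0.7 -26 [0.37 0.59 2.25 3.73 0.43 1.31] 0.0 True
0.6 136 [ 0.65  0.63  1.96 -1.44  0.35  0.42] 0.0 False
0.6 60 [ 0.52  0.59  2.08 -1.8   0.29  0.69] 0.0 False
0.6 12 [0.43 0.57 2.15 4.19 0.27 0.9 ] 0.0 True
0.6 -26 [0.35 0.56 2.2  3.96 0.27 1.07] 0.0 True
0.5 136 [ 0.62  0.62  1.91 -1.    0.34 -0.04] 0.0 True
0.5 60 [ 0.5   0.58  2.03 -1.23  0.25  0.1 ] 0.0 False
0.5 12 [ 0.41  0.56  2.09 -1.46  0.19  0.25] 0.0 False
0.5 -26 [ 0.33  0.55  2.14 -1.7   0.16  0.42] 0.0 False
```

```bash
cat >> h.py <<'E'
def Ru(yaw,lean,side=0): return Rl(yaw,lean,side)*Ro.from_euler('z',np.pi)
def rows(path):
    out=[]
    for a,b in zip(path[:-1],path[1:]):
        p0,R0=fkk(a);p1,R1=fkk(b)
        out.append([*(R0.inv().apply(p1-p0)/1000).round(3),*((R0.inv()*R1).as_rotvec()).round(3)])
    return out
E
python3 - <<'E'
from h import *
from cell import *
P=np.load("P.npy");q=state()["joints"]
for lean in (.8,.87,.95):
 for t in ([-130,160],[-16,136]):
  R=Ru(P[2],lean)
  tip=S2W(P,[-6,136,72])-R.apply([0,0,1])*(0 if t[0]>-100 else 130)
  qt,e=ik(tip-14*R.apply([0,0,1]),R,[.65,.6,2,4.1,.55,-2.1]);print(lean,tip.round(),qt.round(3),round(e,3))
print(q.round(3))
R=Ru(P[2],.87);tip=S2W(P,[-6,136,72])-R.apply([0,0,1])*130
qt,e=ik(tip-14*R.apply([0,0,1]),R,[.65,.6,2,4.1,.55,-2.1]);np.save("qt.npy",qt)
qm=q.copy();N=24
path=[q]
qa=q.copy()
for i in range(1,N+1):
    s=i/N
    x=q.copy();x[3]=q[3]+s*(qt[3]-q[3]);x[5]=q[5]+s*(qt[5]-q[5])
    x[4]=max(.4,q[4]-.05*i) ;path.append(x)
np.save("path.npy",path)
rr=rows(path)
for r in rr:print([float(v) for v in r])
for x in path[::4]:print(fkk(x)[0].round(),fkk(x)[1].apply([0,0,1]).round(2))
E
```

```text
0.8 [438. 370. 163.] [ 0.841  0.454  2.132  4.638  0.565 -2.393] 0.0
0.8 [531. 370.  72.] [ 0.702  0.677  2.045  4.274  0.536 -2.111] 0.0
0.87 [432. 370. 156.] [ 0.874  0.487  2.171  4.484  0.645 -2.204] 0.0
0.87 [531. 370.  72.] [ 0.718  0.699  2.07   4.171  0.626 -1.991] 0.0
0.95 [425. 370. 148.] [ 0.91   0.534  2.212  4.358  0.753 -2.031] 0.0
0.95 [531. 370.  72.] [ 0.737  0.73   2.095  4.089  0.737 -1.887] 0.0
[ 0.748 -0.016  2.072 -0.577  0.677  0.21 ]
[0.034, 0.009, -0.002, -0.029, 0.134, 0.067]
[0.031, 0.012, -0.002, -0.043, 0.122, 0.073]
[0.027, 0.015, -0.002, -0.054, 0.108, 0.079]
[0.023, 0.017, -0.002, -0.064, 0.093, 0.084]
[0.019, 0.019, -0.001, -0.07, 0.077, 0.089]
[0.018, 0.015, -0.001, -0.054, 0.071, 0.093]
[0.019, 0.01, -0.001, -0.035, 0.074, 0.094]
[0.018, 0.012, -0.001, -0.042, 0.07, 0.094]
[0.016, 0.013, -0.001, -0.049, 0.066, 0.094]
[0.015, 0.015, -0.001, -0.056, 0.06, 0.094]
[0.013, 0.016, -0.001, -0.061, 0.054, 0.094]
[0.012, 0.018, -0.001, -0.067, 0.048, 0.094]
[0.01, 0.019, -0.001, -0.071, 0.041, 0.094]
[0.008, 0.02, -0.001, -0.075, 0.034, 0.094]
[0.006, 0.02, -0.001, -0.078, 0.026, 0.094]
[0.004, 0.021, -0.001, -0.08, 0.018, 0.094]
[0.002, 0.021, -0.001, -0.081, 0.01, 0.094]
[-0.001, 0.021, -0.001, -0.082, 0.002, 0.094]
[-0.003, 0.021, -0.001, -0.082, -0.007, 0.094]
[-0.005, 0.021, -0.001, -0.081, -0.015, 0.094]
[-0.007, 0.02, -0.001, -0.079, -0.023, 0.094]
[-0.009, 0.019, -0.001, -0.076, -0.031, 0.094]
[-0.011, 0.018, -0.001, -0.073, -0.038, 0.094]
[-0.012, 0.017, -0.001, -0.068, -0.045, 0.094]
[344. 289. 340.] [ 0.56  0.05 -0.83]
[288. 400. 346.] [ 0.34  0.48 -0.81]
[278. 470. 403.] [ 0.3   0.75 -0.58]
[304. 499. 476.] [ 0.4   0.87 -0.3 ]
[363. 473. 527.] [ 0.63  0.77 -0.11]
[417. 411. 521.] [ 0.84  0.53 -0.13]
[428. 354. 463.] [ 0.89  0.3  -0.35]
```

Run:
```python
from h import *
sc,w=load("scene0"),load("wrist1")
print("bench corner",onz(sc,138,258,0),fonz(w,110,190,0),fonz(w,118,10,0))
print("cabinet base at bench",onz(sc,150,250,0))
P=np.load("P.npy")
for lean in (.95,1.0,1.05,1.1,1.2):
  R=Ru(P[2],lean)
  for back in (0,50,90,130):
   tip=S2W(P,[-6,136,72])-R.apply([0,0,1])*back
   qt,e=ik(tip-14*R.apply([0,0,1]),R,[.65,.6,2,4.1,.55,-2.1]);print(lean,back,tip.round(),qt.round(3),round(e,3),((qt>LO)&(qt<HI)).all())
```

```text
bench corner [572.62766252 505.76849568   0.        ] [392.59103853 504.21979107   0.        ] [ 7.24492369e+02  4.82999247e+02 -5.68434189e-14]
cabinet base at bench [584.27063061 475.08282885   0.        ]
0.95 0 [531. 370.  72.] [ 0.737  0.73   2.095  4.089  0.737 -1.887] 0.0 True
0.95 50 [490. 370. 101.] [ 0.797  0.657  2.149  4.176  0.743 -1.926] 0.0 True
0.95 90 [458. 370. 124.] [ 0.851  0.596  2.184  4.26   0.747 -1.972] 0.0 True
0.95 130 [425. 370. 148.] [ 0.91   0.534  2.212  4.358  0.753 -2.031] 0.0 False
1.0 0 [531. 370.  72.] [ 0.748  0.751  2.109  4.052  0.808 -1.835] 0.0 True
1.0 50 [489. 370.  99.] [ 0.812  0.683  2.166  4.132  0.817 -1.861] 0.0 True
1.0 90 [455. 370. 121.] [ 0.869  0.627  2.204  4.21   0.822 -1.895] 0.0 True
1.0 130 [422. 370. 142.] [ 0.932  0.569  2.234  4.3    0.827 -1.941] 0.0 False
1.05 0 [531. 370.  72.] [ 0.758  0.774  2.121  4.024  0.881 -1.79 ] 0.0 True
1.05 50 [488. 370.  97.] [ 0.825  0.712  2.181  4.099  0.892 -1.805] 0.0 True
1.05 90 [453. 370. 117.] [ 0.886  0.66   2.221  4.171  0.899 -1.828] 0.0 True
1.05 130 [418. 370. 137.] [ 0.952  0.607  2.254  4.256  0.905 -1.862] 0.0 True
1.1 0 [531. 370.  72.] [ 0.767  0.798  2.131  4.001  0.954 -1.751] 0.0 True
1.1 50 [487. 370.  95.] [ 0.838  0.742  2.194  4.073  0.969 -1.756] 0.0 True
1.1 90 [451. 370. 113.] [ 0.902  0.696  2.236  4.143  0.978 -1.769] 0.0 True
1.1 130 [415. 370. 131.] [ 0.971  0.648  2.271  4.224  0.984 -1.792] 0.0 True
1.2 0 [531. 370.  72.] [ 0.784  0.851  2.146  3.971  1.1   -1.685] 0.0 True
1.2 50 [484. 370.  90.] [ 0.861  0.809  2.212  4.041  1.123 -1.672] 0.0 True
1.2 90 [447. 370. 105.] [ 0.93   0.774  2.258  4.108  1.136 -1.668] 0.0 True
1.2 130 [410. 370. 119.] [ 1.006  0.738  2.296  4.185  1.144 -1.671] 0.0 True
```

```bash
python3 look.py 3 scene; python3 -c "
import pickle,cv2
c=pickle.load(open('pics/scene3.pkl','rb'));cv2.imwrite('pics/scene3f.png',c['img'][:,:,::-1])"
```

```text
5.0 TCP [344.  288.6 340.2] [2.716 0.43  2.405] stand [-193.2   54.4  340.2] [ 0.7 -0.6  1.1]
```

View pics/scene3f.png

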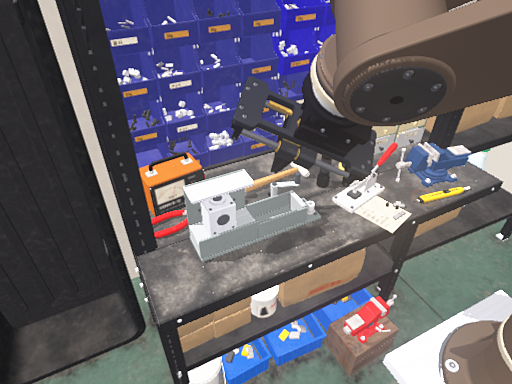

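```bash
cat > pj.py <<'E'
from h import *
def interp(q,V,dmax=.2,amax=.14,smax=40):
    path=[np.array(q)]
    for v in V:
        a=path[-1].copy();v=np.array(v)
        n=1
        while True:
            pts=[a+(v-a)*i/n for i in range(n+1)]
            T=[fkk(x) for x in pts]
            ok=all(np.linalg.norm((T[i][1].inv()*T[i+1][1]).as_rotvec())<amax and np.linalg.norm(T[i+1][0]-T[i][0])<smax for i in range(n)) and np.abs((v-a)/n).max()<dmax
            if ok:break
            n+=1
        path+=pts[1:]
    return path
E
python3 - <<'E'
from pj import *
from cell import *
P=np.load("P.npy");q=state()["joints"]
R=Ru(P[2],1.0);tip=S2W(P,[-6,136,72])-R.apply([0,0,1])*105
qt,e=ik(tip-14*R.apply([0,0,1]),R,[.65,.6,2,4.1,.55,-2.1]);np.save("qt.npy",qt);print(qt)
V=[[.4,-.05,2.072,.2,.3,0.05],[.4,-.05,2.072,3.9,.3,-1.75],[.75,.2,2.15,4.1,.65,-1.85],qt]
path=interp(q,V);np.save("path.npy",path);print(len(path)-1)
for i,x in enumerate(path[::3]):print(i*3,x.round(2),fkk(x)[0].round(),fkk(x)[1].apply([0,0,1]).round(2))
for r in rows(path)[:12]:print([float(v) for v in r])
E
```

```text
[ 0.89174488  0.60515871  2.21621106  4.2420896   0.82371799 -1.91077589]
38
0 [ 0.75 -0.02  2.07 -0.58  0.68  0.2 ] [344. 289. 340.] [ 0.56  0.05 -0.83]
3 [ 0.6  -0.03  2.07 -0.24  0.52  0.14] [371. 295. 347.] [ 0.53  0.22 -0.82]
6 [ 0.45 -0.05  2.07  0.09  0.35  0.07] [420. 284. 377.] [ 0.61  0.33 -0.72]
9 [ 0.4  -0.05  2.07  0.59  0.3  -0.14] [433. 301. 400.] [ 0.63  0.44 -0.64]
12 [ 0.4  -0.05  2.07  1.17  0.3  -0.42] [436. 332. 431.] [ 0.64  0.57 -0.52]
15 [ 0.4  -0.05  2.07  1.76  0.3  -0.71] [451. 344. 470.] [ 0.7   0.61 -0.37]
18 [ 0.4  -0.05  2.07  2.34  0.3  -0.99] [475. 332. 505.] [ 0.79  0.56 -0.23]
21 [ 0.4  -0.05  2.07  2.93  0.3  -1.28] [498. 300. 524.] [ 0.88  0.44 -0.16]
24 [ 0.4  -0.05  2.07  3.51  0.3  -1.56] [514. 259. 521.] [ 0.94  0.28 -0.17]
27 [ 0.47  0.    2.09  3.94  0.37 -1.77] [515. 261. 481.] [ 0.95  0.19 -0.24]
30 [ 0.68  0.15  2.13  4.06  0.58 -1.83] [487. 335. 399.] [ 0.93  0.2  -0.3 ]
33 [ 0.79  0.32  2.17  4.14  0.7  -1.87] [468. 368. 301.] [ 0.91  0.15 -0.39]
36 [ 0.85  0.49  2.2   4.2   0.77 -1.89] [450. 374. 200.] [ 0.87  0.07 -0.49]
[-0.002, 0.005, 0.004, -0.026, 0.055, 0.11]
[-0.005, 0.008, 0.003, -0.033, 0.046, 0.113]
[-0.007, 0.01, 0.002, -0.04, 0.038, 0.116]
[-0.01, 0.013, 0.001, -0.047, 0.029, 0.117]
[-0.012, 0.016, -0.0, -0.053, 0.021, 0.118]
[-0.013, 0.018, -0.001, -0.059, 0.013, 0.119]
[-0.015, 0.021, -0.001, -0.065, 0.005, 0.118]
[0.015, 0.001, -0.0, 0.0, 0.057, 0.091]
[0.015, 0.002, -0.0, -0.005, 0.057, 0.091]
[0.014, 0.003, -0.0, -0.011, 0.056, 0.091]
[0.014, 0.005, -0.0, -0.016, 0.055, 0.091]
[0.014, 0.006, -0.0, -0.021, 0.053, 0.091]
```

Request:
play_rows(moves=[[-0.002,0.005,0.004,-0.026,0.055,0.11,0],[-0.005,0.008,0.003,-0.033,0.046,0.113,0],[-0.007,0.01,0.002,-0.04,0.038,0.116,0],[-0.01,0.013,0.001,-0.047,0.029,0.117,0],[-0.012,0.016,0,-0.053,0.021,0.118,0],[-0.013,0.018,-0.001,-0.059,0.013,0.119,0],[-0.015,0.021,-0.001,-0.065,0.005,0.118,0]])

```text
t: 5.7
eef_pos: [438.7, 267.2, 389.1]
tcp_rot: [2.343, -0.256, 1.804]
ft_force: [-0.1, 0.4, -0.4]
opening: 0.002
```

```bash
cat > rp.py <<'E'
import sys
from pj import *
from cell import *
q=state()["joints"];k=int(sys.argv[1]);print(q.round(3),fkk(q)[0].round())
qt=np.load("qt.npy")
V=[[.4,-.05,2.072,.2,.3,0.05],[.4,-.05,2.072,3.9,.3,-1.75],[.75,.2,2.15,4.1,.65,-1.85],qt]
path=interp(q,V[k:]);print(len(path)-1)
for r in rows(path)[:8]:print([float(v) for v in r])
E
python3 rp.py 1
```

```text
[ 0.385 -0.056  2.082  0.23   0.294  0.068] [439. 267. 389.]
31
[0.015, 0.0, -0.0, 0.001, 0.057, 0.089]
[0.015, 0.002, -0.0, -0.004, 0.057, 0.089]
[0.015, 0.003, -0.0, -0.009, 0.056, 0.089]
[0.014, 0.004, -0.0, -0.014, 0.055, 0.089]
[0.014, 0.006, -0.0, -0.019, 0.053, 0.089]
[0.013, 0.007, -0.0, -0.024, 0.051, 0.089]
[0.012, 0.008, -0.0, -0.029, 0.049, 0.089]
[0.012, 0.009, -0.0, -0.033, 0.046, 0.089]
```

Tracks precisely.

Request:
play_rows(moves=[[0.015,0,0,0.001,0.057,0.089,0],[0.015,0.002,0,-0.004,0.057,0.089,0],[0.015,0.003,0,-0.009,0.056,0.089,0],[0.014,0.004,0,-0.014,0.055,0.089,0],[0.014,0.006,0,-0.019,0.053,0.089,0],[0.013,0.007,0,-0.024,0.051,0.089,0],[0.012,0.008,0,-0.029,0.049,0.089,0],[0.012,0.009,0,-0.033,0.046,0.089,0]])

```text
t: 6.5
eef_pos: [457.0, 333.6, 473.1]
tcp_rot: [2.47, -1.113, 1.417]
ft_force: [-0.5, -0.2, 0.6]
opening: 0.006
```

```bash
python3 rp.py 1
```

```text
[ 0.381 -0.054  2.083  1.855  0.304 -0.706] [457. 334. 473.]
23
[0.011, 0.01, -0.0, -0.037, 0.041, 0.082]
[0.01, 0.01, -0.0, -0.04, 0.037, 0.082]
[0.008, 0.011, -0.0, -0.043, 0.033, 0.082]
[0.007, 0.012, -0.0, -0.046, 0.028, 0.082]
[0.006, 0.012, -0.0, -0.049, 0.024, 0.082]
[0.004, 0.013, -0.0, -0.05, 0.019, 0.082]
[0.003, 0.013, -0.0, -0.052, 0.013, 0.082]
[0.002, 0.013, -0.0, -0.053, 0.008, 0.082]
```

Request:
play_rows(moves=[[0.011,0.01,0,-0.037,0.041,0.082,0],[0.01,0.01,0,-0.04,0.037,0.082,0],[0.008,0.011,0,-0.043,0.033,0.082,0],[0.007,0.012,0,-0.046,0.028,0.082,0],[0.006,0.012,0,-0.049,0.024,0.082,0],[0.004,0.013,0,-0.05,0.019,0.082,0],[0.003,0.013,0,-0.052,0.013,0.082,0],[0.002,0.013,0,-0.053,0.008,0.082,0]])

```text
t: 7.3
eef_pos: [512.6, 260.0, 524.2]
tcp_rot: [-2.002, -1.191, -0.856]
ft_force: [-0.0, 0.3, 0.5]
opening: 0.006
```

```bash
python3 rp.py 1
```

```text
[ 0.389 -0.054  2.078  3.398  0.306 -1.456] [513. 260. 524.]
15
[-0.0, 0.011, 0.0, -0.047, 0.0, 0.061]
[-0.002, 0.011, 0.0, -0.046, -0.005, 0.061]
[-0.003, 0.01, 0.0, -0.045, -0.01, 0.061]
[-0.035, -0.011, 0.009, -0.0, -0.021, -0.014]
[-0.036, -0.011, 0.006, -0.004, -0.02, -0.02]
[-0.036, -0.011, 0.003, -0.007, -0.018, -0.026]
[-0.036, -0.01, 0.001, -0.009, -0.016, -0.033]
[-0.036, -0.01, -0.002, -0.011, -0.014, -0.039]
```

Request:
play_rows(moves=[[0,0.011,0,-0.047,0,0.061,0],[-0.002,0.011,0,-0.046,-0.005,0.061,0],[-0.003,0.01,0,-0.045,-0.01,0.061,0],[-0.035,-0.011,0.009,0,-0.021,-0.014,0],[-0.036,-0.011,0.006,-0.004,-0.02,-0.02,0],[-0.036,-0.011,0.003,-0.007,-0.018,-0.026,0],[-0.036,-0.01,0.001,-0.009,-0.016,-0.033,0],[-0.036,-0.01,-0.002,-0.011,-0.014,-0.039,0]])

```text
t: 8.1
eef_pos: [474.2, 353.1, 376.9]
tcp_rot: [-2.246, -1.051, -0.783]
ft_force: [0.7, -0.3, -0.7]
opening: 0.003
```

```bash
python3 rp.py 3
```

```text
[ 0.754  0.196  2.138  4.147  0.658 -1.848] [474. 353. 377.]
7
[-0.035, 0.007, 0.011, -0.032, -0.035, -0.042]
[-0.034, 0.007, 0.011, -0.031, -0.034, -0.044]
[-0.034, 0.006, 0.01, -0.031, -0.032, -0.046]
[-0.034, 0.006, 0.009, -0.031, -0.031, -0.049]
[-0.033, 0.005, 0.009, -0.031, -0.029, -0.051]
[-0.033, 0.005, 0.008, -0.03, -0.027, -0.053]
[-0.032, 0.005, 0.008, -0.03, -0.026, -0.055]
```

Request:
play_rows(moves=[[-0.035,0.007,0.011,-0.032,-0.035,-0.042,0],[-0.034,0.007,0.011,-0.031,-0.034,-0.044,0],[-0.034,0.006,0.01,-0.031,-0.032,-0.046,0],[-0.034,0.006,0.009,-0.031,-0.031,-0.049,0],[-0.033,0.005,0.009,-0.031,-0.029,-0.051,0],[-0.033,0.005,0.008,-0.03,-0.027,-0.053,0],[-0.032,0.005,0.008,-0.03,-0.026,-0.055,0],[0,0,0,0,0,0,0]])

```text
t: 8.9
eef_pos: [427.6, 369.2, 126.0]
tcp_rot: [-3.135, -0.992, -0.024]
ft_force: [-0.8, -0.4, 0.4]
opening: 0.003
```

```bash
cat > go.py <<'E'
import sys
from h import *
from cell import *
# tipx tipy tipz lean nrows-maxstep [side]
P=np.load("P.npy");a=[float(v) for v in sys.argv[1:]]
s=state();R0=Ro.from_euler('xyz',s["tcp_rot"]);T=Ru(P[2],a[3],a[5] if len(a)>5 else 0)
p=s["eef_pos"];tgt=S2W(P,a[:3])-14*T.apply([0,0,1])
tip0=W2S(P,p+14*R0.apply([0,0,1]));print("t",s["t"],"tip now",tip0.round(1),"z",R0.apply([0,0,1]).round(3),"y",R0.apply([0,1,0]).round(3),"F",s["ft_force"].round(1),"q",s["joints"].round(2))
q,e=ik(tgt,T,s["joints"]);print("goal q",q.round(2),round(e,2),((q>LO)&(q<HI)).all())
rv=(R0.inv()*T).as_rotvec();d=tgt-p;N=int(np.ceil(max(np.linalg.norm(d)/a[4],np.linalg.norm(rv)/.1,1)));R=R0
print(N)
for i in range(min(N,8)):
    print([float(v) for v in [*(R.inv().apply(d/N)/1000).round(4),*(rv/N).round(3)]]);R=R*Ro.from_rotvec(rv/N)
E
python3 go.py -6 136 72 1.0 20; python3 look.py 4 scene wrist
```

```text
t 8.9 tip now [-97.7 134.7 118.3] z [ 0.837 -0.014 -0.547] y [-0.019 -1.    -0.003] F [-0.8 -0.4  0.4] q [ 0.9   0.63  2.22  4.26  0.83 -1.89]
goal q [ 0.75  0.75  2.11  4.05  0.81 -1.83] 0.0 True
6
[0.0019, -0.0005, 0.017, 0.003, 0.001, -0.002]
[0.0019, -0.0004, 0.017, 0.003, 0.001, -0.002]
[0.0018, -0.0004, 0.017, 0.003, 0.001, -0.002]
[0.0018, -0.0003, 0.017, 0.003, 0.001, -0.002]
[0.0018, -0.0003, 0.017, 0.003, 0.001, -0.002]
[0.0018, -0.0002, 0.017, 0.003, 0.001, -0.002]
9.0 TCP [428.8 369.9 129.1] [-3.127 -0.996 -0.031] stand [-108.3  135.6  129.1] [ 0.3 -0.6 -0. ]
```

View pics/scene4.png

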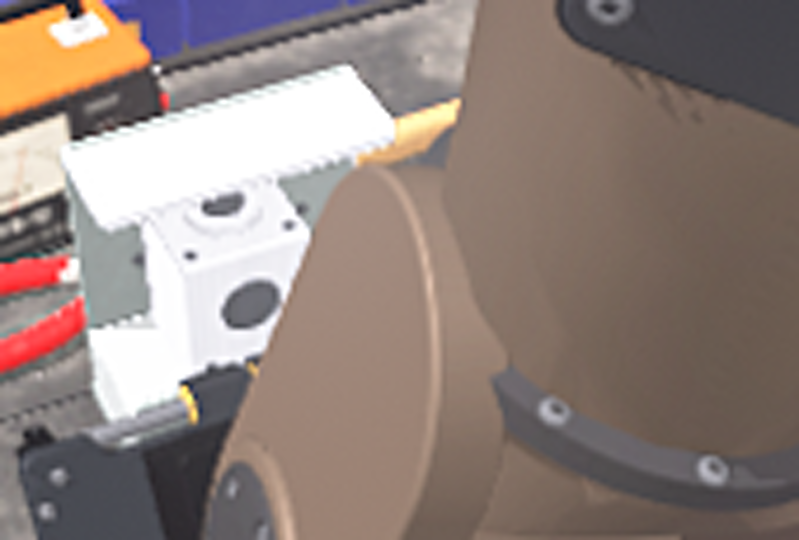

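View pics/wrist4.png

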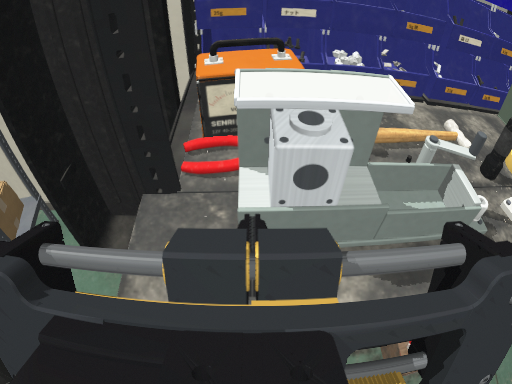

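Request:
play_rows(moves=[[0.002,-0.001,0.017,0.003,0.001,-0.002,0],[0.002,0,0.017,0.003,0.001,-0.002,0],[0.002,0,0.017,0.003,0.001,-0.002,0],[0.002,0,0.017,0.003,0.001,-0.002,0],[0.002,0,0.017,0.003,0.001,-0.002,0],[0.002,0,0.017,0.003,0.001,-0.002,0],[0,0,0,0,0,0,0]])

```text
t: 9.7
eef_pos: [530.8, 370.6, 100.4]
tcp_rot: [-3.069, -1.023, -0.069]
ft_force: [-0.2, 0.8, -0.4]
opening: 0.005
```

```bash
python3 go.py -6 110 72 1.0 8; python3 look.py 5 wrist
```

```text
t 9.7 tip now [  5.7 136.3  93.1] z [ 0.855  0.014 -0.519] y [-0.007 -0.999 -0.038] F [-0.2  0.8 -0.4] q [ 0.73  0.72  2.1   4.04  0.8  -1.82]
goal q [ 0.71  0.74  2.16  3.98  0.83 -1.78] 0.0 True
5
[-0.0046, 0.0054, 0.0001, -0.003, -0.005, -0.007]
[-0.0046, 0.0054, 0.0002, -0.003, -0.005, -0.007]
[-0.0046, 0.0053, 0.0002, -0.003, -0.005, -0.007]
[-0.0047, 0.0053, 0.0002, -0.003, -0.005, -0.007]
[-0.0047, 0.0053, 0.0003, -0.003, -0.005, -0.007]
9.75 TCP [529.9 370.6 100.8] [-3.069 -1.023 -0.068] stand [ -7.1 136.1 100.8] [ 0.9 -0.3  1. ]
```

View pics/wrist5.png

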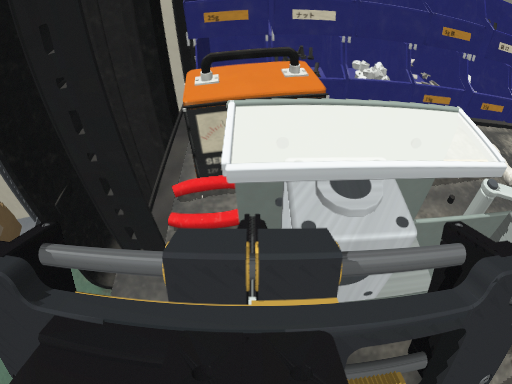

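```bash
python3 go.py -8 134 74 1.0 12
```

```text
t 9.75 tip now [  4.8 136.3  93.5] z [ 0.854  0.014 -0.519] y [-0.006 -0.999 -0.038] F [ 0.9 -0.3  1. ] q [ 0.73  0.72  2.1   4.04  0.8  -1.82]
goal q [ 0.75  0.75  2.12  4.05  0.81 -1.83] 0.0 True
2
[-0.0114, 0.0015, -0.0004, -0.007, -0.012, -0.018]
[-0.0115, 0.0013, -0.0003, -0.007, -0.012, -0.018]
```

Request:
play_rows(moves=[[-0.011,0.001,0,-0.007,-0.012,-0.018,0],[-0.011,0.001,0,-0.007,-0.012,-0.018,0],[0,0,0,0,0,0,0]])

```text
t: 10.05
eef_pos: [516.4, 369.0, 83.6]
tcp_rot: [3.141, -1.001, 0.001]
ft_force: [-0.2, -0.3, 0.0]
opening: 0.007
```

```bash
python3 go.py -8 110 74 1.0 8
```

```text
t 10.05 tip now [ -8.8 134.5  76.1] z [ 0.842  0.    -0.54 ] y [ 0.001 -1.     0.   ] F [-0.2 -0.3  0. ] q [ 0.75  0.74  2.12  4.06  0.81 -1.84]
goal q [ 0.71  0.74  2.16  3.98  0.83 -1.78] 0.0 True
4
[-0.0003, 0.0061, 0.0005, 0.0, -0.0, -0.0]
[-0.0003, 0.0061, 0.0005, 0.0, -0.0, -0.0]
[-0.0003, 0.0061, 0.0005, 0.0, -0.0, -0.0]
[-0.0003, 0.0061, 0.0005, 0.0, -0.0, -0.0]
```

Request:
play_rows(moves=[[0,0.006,0,0,0,0,0],[0,0.006,0,0,0,0,0],[0,0.006,0,0,0,0,0],[0,0.006,0,0,0,0,0],[0,0.006,0,0,0,0,0],[0,0.006,0,0,0,0,0]])

```text
t: 10.65
eef_pos: [514.9, 331.8, 83.6]
tcp_rot: [3.141, -1.0, 0.006]
ft_force: [-0.9, 2.7, -0.4]
opening: 0.004
```

```bash
python3 look.py 6 wrist;python3 go.py -8 60 74 1.0 6
```

```text
10.7 TCP [514.8 330.9  83.5] [ 3.141 -1.     0.005] stand [-22.3  96.4  83.5] [0.2 0.2 0.1]
t 10.7 tip now [-10.5  96.5  75.9] z [ 0.841  0.003 -0.541] y [ 0.004 -1.     0.001] F [0.2 0.2 0.1] q [ 0.69  0.73  2.19  3.94  0.84 -1.76]
goal q [ 0.62  0.73  2.25  3.83  0.87 -1.69] 0.0 True
7
[-0.0001, 0.0052, 0.0004, -0.0, 0.0, 0.0]
[-0.0, 0.0052, 0.0004, -0.0, 0.0, 0.0]
[-0.0, 0.0052, 0.0004, -0.0, 0.0, 0.0]
[-0.0, 0.0052, 0.0004, -0.0, 0.0, 0.0]
[-0.0, 0.0052, 0.0004, -0.0, 0.0, 0.0]
[-0.0, 0.0052, 0.0004, -0.0, 0.0, 0.0]
[-0.0, 0.0052, 0.0005, -0.0, 0.0, 0.0]
```

View pics/wrist6.png

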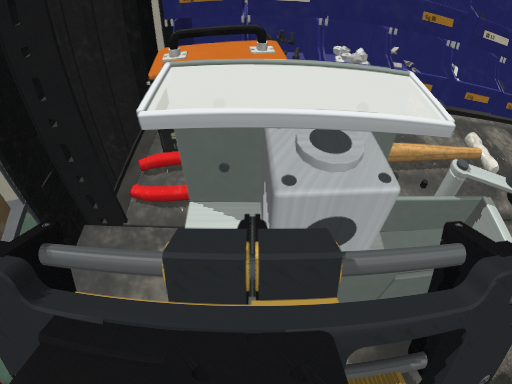

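Request:
play_rows(moves=[[0,0.006,0.001,0,0,0,0],[0,0.006,0,0,0,0,0],[0,0.006,0.001,0,0,0,0],[0,0.006,0,0,0,0,0],[0,0.006,0.001,0,0,0,0],[0,0.005,0,0,0,0,0]])

```text
t: 11.3
eef_pos: [518.3, 293.6, 82.6]
tcp_rot: [-3.141, -1.002, 0.005]
ft_force: [-1.8, 3.0, 1.7]
opening: 0.004
```

```bash
python3 look.py 7 wrist;python3 go.py -8 40 74 1.0 4
```

```text
11.35 TCP [518.1 292.8  82.5] [-3.142 -1.001  0.004] stand [-19.1  58.4  82.5] [-0.5 -0.1 -0.7]
t 11.35 tip now [-7.3 58.4 74.9] z [ 0.842  0.004 -0.539] y [ 0.005 -1.    -0.   ] F [-0.5 -0.1 -0.7] q [ 0.61  0.73  2.25  3.82  0.87 -1.69]
goal q [ 0.58  0.73  2.28  3.77  0.89 -1.66] 0.0 True
5
[-0.0002, 0.0037, -0.0, -0.001, -0.0, 0.0]
[-0.0002, 0.0037, -0.0, -0.001, -0.0, 0.0]
[-0.0002, 0.0037, -0.0, -0.001, -0.0, 0.0]
[-0.0002, 0.0037, -0.0, -0.001, -0.0, 0.0]
[-0.0002, 0.0037, -0.0, -0.001, -0.0, 0.0]
```

View pics/wrist7.png

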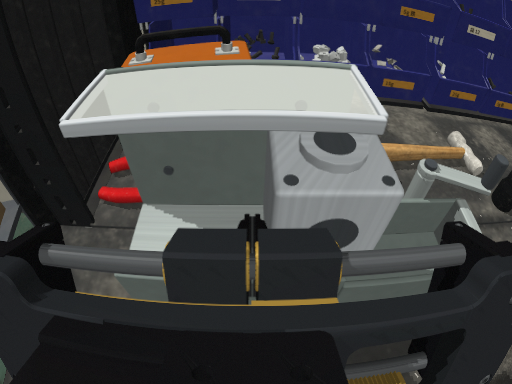

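Request:
play_rows(moves=[[0,0.003,0,0,0,0,0],[0,0.003,0,0,0,0,0],[0,0.003,0,0,0,0,0],[0,0.003,0,0,0,0,0],[0,0.002,0,0,0,0,0]])

```text
t: 11.85
eef_pos: [518.2, 277.7, 82.4]
tcp_rot: [-3.141, -1.001, 0.004]
ft_force: [-2.0, 3.0, 0.6]
opening: 0.001
```

```bash
python3 look.py 8 wrist;python3 go.py -8 40 74 1.0 4
```

```text
11.9 TCP [518.2 277.5  82.4] [-3.141 -1.001  0.004] stand [-19.   43.   82.4] [-0.2  0.4  1.4]
t 11.9 tip now [-7.2 43.  74.9] z [ 0.842  0.004 -0.539] y [ 0.004 -1.    -0.   ] F [-0.2  0.4  1.4] q [ 0.58  0.73  2.28  3.77  0.89 -1.67]
goal q [ 0.58  0.73  2.28  3.77  0.89 -1.66] 0.0 True
1
[-0.0011, 0.003, -0.0002, -0.002, -0.001, 0.001]
```

View pics/wrist8.png

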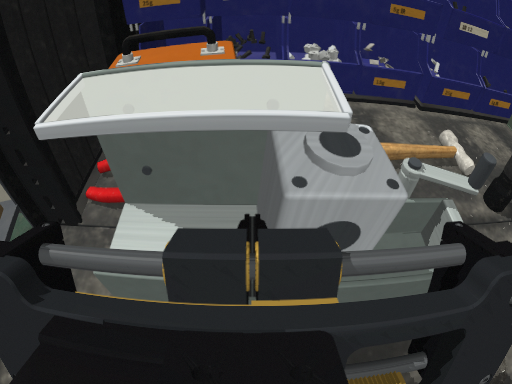

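Request:
play_rows(moves=[[0,0,0,0,0,0,0],[0,0,0,0,0,0,0],[0,0,0,0,0,0,0],[0,0,0,0,0,0,0]])

```text
t: 12.3
eef_pos: [518.3, 277.3, 82.4]
tcp_rot: [-3.141, -1.001, 0.003]
ft_force: [-0.9, 1.2, 0.4]
opening: 0.008
```

```bash
python3 look.py 9 wrist scene side
```

```text
12.45 TCP [518.3 277.3  82.4] [-3.141e+00 -1.001e+00  3.000e-03] stand [-18.9  42.9  82.4] [-1.1  1.3  0.5]
```

View pics/wrist9.png

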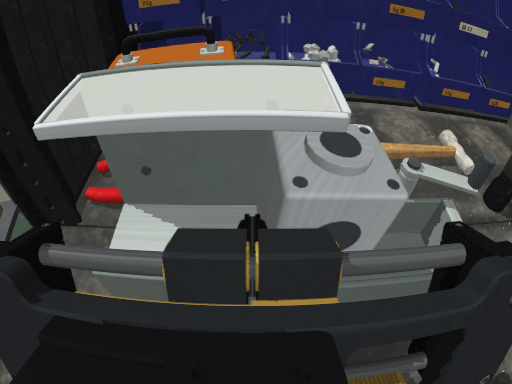

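View pics/side9.png

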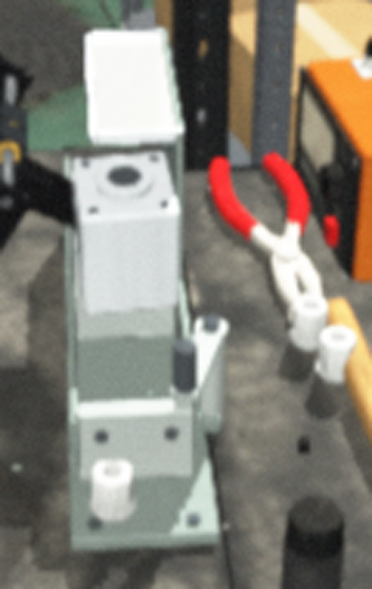

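Request:
play_rows(moves=[[0,0.003,0,0,0,0,0],[0,0.002,0,0,0,0,0],[0,0.002,0,0,0,0,0]])

```text
t: 12.75
eef_pos: [518.5, 270.2, 82.7]
tcp_rot: [-3.141, -1.002, 0.003]
ft_force: [-0.0, 1.1, 1.1]
opening: 0.003
```

```bash
python3 look.py 10 wrist;python3 go.py -8 40 74 1.0 4
```

```text
12.8 TCP [518.4 269.9  82.6] [-3.141e+00 -1.002e+00  3.000e-03] stand [-18.8  35.4  82.6] [-0.1 -0.6 -0.3]
t 12.8 tip now [-7.  35.4 75.1] z [ 0.843  0.003 -0.539] y [ 0.004 -1.    -0.   ] F [-0.1 -0.6 -0.3] q [ 0.57  0.73  2.29  3.75  0.9  -1.65]
goal q [ 0.58  0.73  2.28  3.77  0.89 -1.66] 0.0 True
2
[-0.0007, -0.0023, -0.0001, -0.001, -0.001, 0.0]
[-0.0007, -0.0023, -0.0001, -0.001, -0.001, 0.0]
```

View pics/wrist10.png

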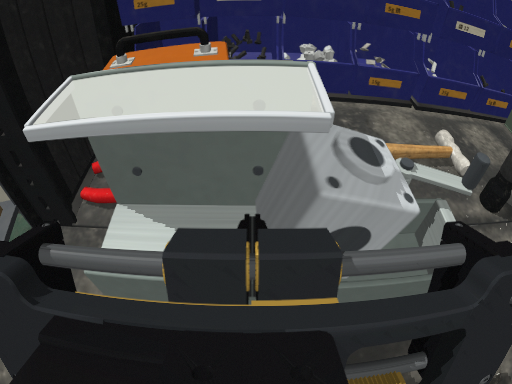

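It is tipping now; wait and look.

Request:
play_rows(moves=[[0,0,0,0,0,0,0],[0,0,0,0,0,0,0],[0,0,0,0,0,0,0],[0,0,0,0,0,0,0],[0,0,0,0,0,0,0]])

```text
t: 13.3
eef_pos: [518.4, 268.9, 82.2]
tcp_rot: [3.141, -1.001, 0.002]
ft_force: [0.3, -0.2, -0.0]
opening: 0.002
```

```bash
python3 look.py 11 wrist side
```

```text
13.4 TCP [518.4 268.9  82.2] [ 3.141e+00 -1.001e+00  2.000e-03] stand [-18.8  34.5  82.2] [0.6 0.5 0.1]
```

View pics/wrist11.png

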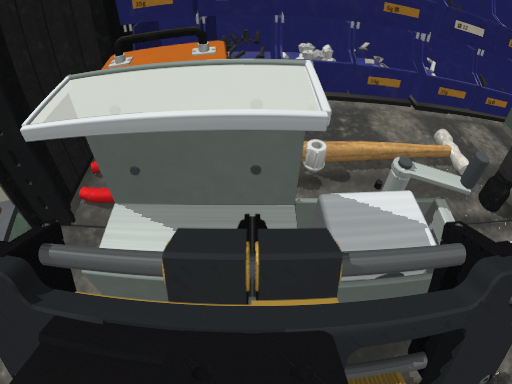

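View pics/side11.png

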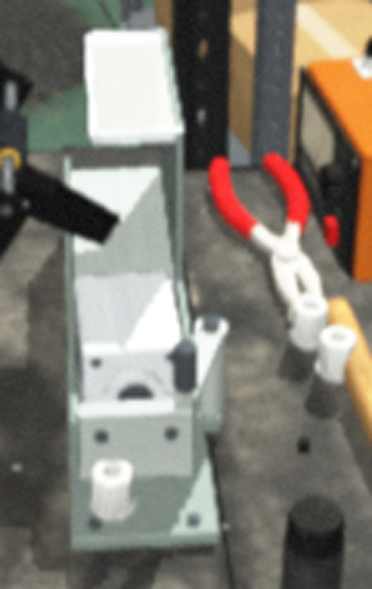

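```bash
python3 - <<'E'
from h import *
P=np.load("P.npy");si=load("side11");w=load("wrist11")
for p in [(76,278),(172,275),(82,350),(188,345)]:print(W2S(P,onz(si,*(np.array(p)/3.1+[215,115]),74)).round(1))
for p in [(320,196),(420,193),(331,250),(437,244)]:print(W2S(P,fonz(w,*p,74)).round(1))
E
python3 go.py -6 15 66 1.0 8
```

```text
[-30.9 -17.8  74. ]
[ 29.4 -19.1  74. ]
[-29.1 -90.2  74. ]
[ 33.1 -90.1  74. ]
[ 21.5 -13.7  74. ]
[ 24.1 -95.4  74. ]
[-21.9 -14.1  74. ]
[-22.3 -91.2  74. ]
t 13.4 tip now [-7.  34.5 74.6] z [ 0.842  0.001 -0.54 ] y [ 0.002 -1.     0.   ] F [0.6 0.5 0.1] q [ 0.56  0.73  2.29  3.75  0.9  -1.65]
goal q [ 0.52  0.75  2.32  3.68  0.94 -1.61] 0.0 True
3
[-0.0022, 0.0065, 0.0018, -0.0, -0.0, 0.0]
[-0.0022, 0.0065, 0.0018, -0.0, -0.0, 0.0]
[-0.0022, 0.0065, 0.0018, -0.0, -0.0, 0.0]
```

```bash
python3 go.py 3 8 67.5 1.0 8
```

```text
t 13.4 tip now [-7.  34.5 74.6] z [ 0.842  0.001 -0.54 ] y [ 0.002 -1.     0.   ] F [0.6 0.5 0.1] q [ 0.56  0.73  2.29  3.75  0.9  -1.65]
goal q [ 0.49  0.75  2.31  3.66  0.93 -1.62] 0.0 True
4
[-0.0001, 0.0066, 0.0031, -0.0, -0.0, 0.0]
[-0.0001, 0.0066, 0.0031, -0.0, -0.0, 0.0]
[-0.0001, 0.0066, 0.0031, -0.0, -0.0, 0.0]
[-0.0001, 0.0066, 0.0031, -0.0, -0.0, 0.0]
```

Request:
play_rows(moves=[[0,0.0065,0.003,0,0,0,0],[0,0.0065,0.003,0,0,0,0],[0,0.0065,0.003,0,0,0,0],[0,0.0065,0.003,0,0,0,0]])

```text
t: 13.8
eef_pos: [529.1, 241.7, 75.4]
tcp_rot: [-3.141, -1.001, 0.002]
ft_force: [0.2, -0.4, 0.5]
opening: 0.004
```

```bash
python3 go.py 3 -20 67 1.0 5
```

```text
t 13.8 tip now [ 3.6  7.2 67.8] z [ 0.842  0.003 -0.539] y [ 0.003 -1.    -0.   ] F [ 0.2 -0.4  0.5] q [ 0.49  0.75  2.31  3.65  0.93 -1.62]
goal q [ 0.43  0.75  2.35  3.58  0.97 -1.59] 0.0 True
6
[-0.0002, 0.0045, -0.0, -0.0, -0.0, 0.0]
[-0.0002, 0.0045, -0.0, -0.0, -0.0, 0.0]
[-0.0002, 0.0045, -0.0, -0.0, -0.0, 0.0]
[-0.0002, 0.0045, -0.0, -0.0, -0.0, 0.0]
[-0.0002, 0.0045, -0.0, -0.0, -0.0, 0.0]
[-0.0002, 0.0045, -0.0, -0.0, -0.0, 0.0]
```

Request:
play_rows(moves=[[0,0.0045,0,0,0,0,0],[0,0.0045,0,0,0,0,0],[0,0.0045,0,0,0,0,0],[0,0.0045,0,0,0,0,0],[0,0.004,0,0,0,0,0]])

```text
t: 14.3
eef_pos: [529.5, 217.2, 75.0]
tcp_rot: [-3.141, -1.001, 0.003]
ft_force: [0.3, 2.2, -0.0]
opening: -0.0
```

Request:
play_rows(moves=[[0,0.002,0,0,0,0,0],[0,0.002,0,0,0,0,0],[0,0.002,0,0,0,0,0]])

```text
t: 14.6
eef_pos: [529.5, 210.8, 75.1]
tcp_rot: [-3.141, -1.001, 0.003]
ft_force: [-0.8, 3.8, 0.1]
opening: 0.006
```

```bash
python3 go.py 3 -28 67 1.0 5; python3 look.py 12 wrist side
```

```text
t 14.6 tip now [  4.  -23.6  67.6] z [ 0.842  0.003 -0.54 ] y [ 0.004 -1.    -0.   ] F [-0.8  3.8  0.1] q [ 0.42  0.75  2.36  3.56  0.97 -1.59]
goal q [ 0.41  0.75  2.37  3.55  0.98 -1.58] 0.0 True
1
[-0.001, 0.0044, -0.0005, -0.002, -0.001, 0.001]
14.7 TCP [529.5 210.6  75.1] [-3.141e+00 -1.001e+00  3.000e-03] stand [ -7.8 -23.8  75.1] [-0.4  0.6  0.8]
```

View pics/side12.png

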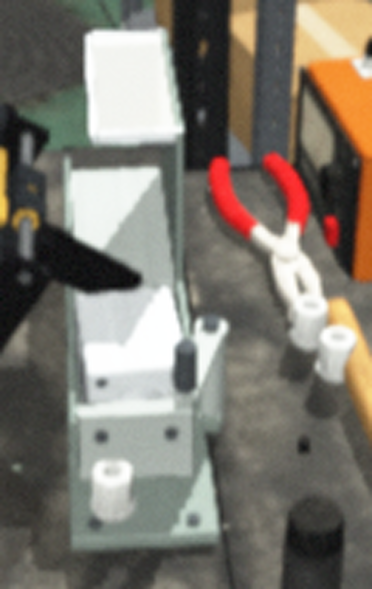

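View pics/wrist12.png

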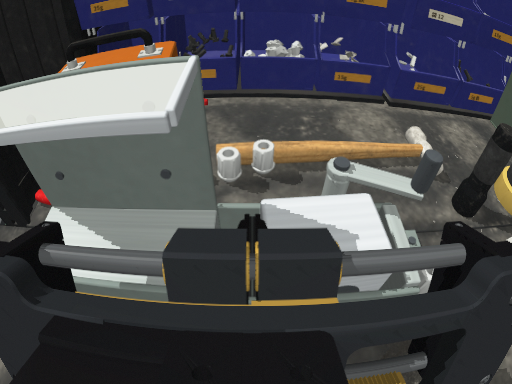

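Continue slowly until force rises from contact with the stop.

Request:
play_rows(moves=[[0,0.002,0,0,0,0,0],[0,0.002,0,0,0,0,0]])

```text
t: 14.9
eef_pos: [529.5, 206.8, 75.1]
tcp_rot: [-3.141, -1.001, 0.003]
ft_force: [-0.7, 3.4, 0.5]
opening: 0.004
```

Request:
play_rows(moves=[[0,0.0015,0,0,0,0,0],[0,0.0015,0,0,0,0,0]])

```text
t: 15.1
eef_pos: [530.0, 206.2, 76.0]
tcp_rot: [-3.139, -1.004, 0.009]
ft_force: [-2.0, 14.5, 3.1]
opening: 0.003
```

Request:
play_rows(moves=[[0,0.001,0,0,0,0,0],[0,-0.004,0,0,0,0,0],[0,-0.006,0,0,0,0,0],[0,-0.005,-0.01,0,0,0,0]])

```text
t: 15.5
eef_pos: [521.8, 220.9, 81.5]
tcp_rot: [-3.139, -1.005, 0.009]
ft_force: [0.1, 0.1, -0.1]
opening: 0.005
```

```bash
python3 look.py 13 wrist side; python3 go.py -60 -15 120 1.0 30
```

```text
15.6 TCP [520.5 221.3  82.2] [-3.139 -1.004  0.011] stand [-16.8 -13.1  82.2] [-0.1 -0.3 -0.2]
t 15.6 tip now [ -4.9 -13.   74.7] z [ 0.844  0.013 -0.537] y [ 0.014 -1.    -0.002] F [-0.1 -0.3 -0.2] q [ 0.45  0.73  2.37  3.59  0.96 -1.59]
goal q [ 0.52  0.6   2.45  3.69  0.93 -1.62] 0.0 True
3
[0.0029, 0.0004, -0.0236, -0.004, -0.001, 0.002]
[0.0029, 0.0005, -0.0236, -0.004, -0.001, 0.002]
[0.0029, 0.0005, -0.0236, -0.004, -0.001, 0.002]
```

View pics/side13.png

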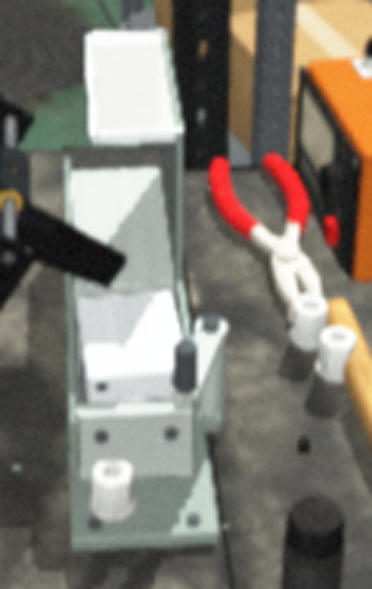

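View pics/wrist13.png

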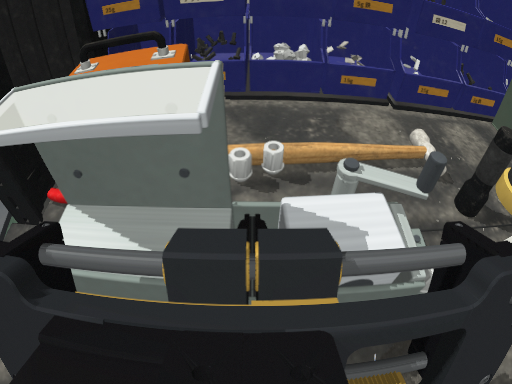

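Request:
play_rows(moves=[[0.003,0,-0.024,-0.004,0,0.002,0],[0.003,0,-0.024,-0.004,0,0.002,0],[0.003,0,-0.024,-0.004,0,0.002,0],[0.01,0,-0.01,0,0,0,0]])

```text
t: 16.0
eef_pos: [458.5, 220.2, 142.5]
tcp_rot: [3.139, -1.002, 0.001]
ft_force: [0.4, 0.5, -0.6]
opening: 0.008
```

```bash
python3 go.py 36 -142 99 0.9 30|head -2;  python3 go.py -25 -142 145 0.9 25
```

```text
t 16.0 tip now [-67.  -14.2 135. ] z [ 0.842 -0.001 -0.539] y [-0.001 -1.     0.001] F [ 0.4  0.5 -0.6] q [ 0.54  0.56  2.46  3.73  0.89 -1.66]
goal q [ 0.07  0.6   2.35  3.23  0.72 -1.59] 0.0 True
t 16.0 tip now [-67.  -14.2 135. ] z [ 0.842 -0.001 -0.539] y [-0.001 -1.     0.001] F [ 0.4  0.5 -0.6] q [ 0.54  0.56  2.46  3.73  0.89 -1.66]
goal q [ 0.09  0.45  2.46  3.25  0.68 -1.6 ] 0.0 True
6
[0.0054, 0.0213, 0.0051, 0.0, -0.017, -0.0]
[0.0055, 0.0213, 0.005, 0.0, -0.017, -0.0]
[0.0056, 0.0213, 0.0049, 0.0, -0.017, -0.0]
[0.0057, 0.0213, 0.0048, 0.0, -0.017, -0.0]
[0.0057, 0.0213, 0.0046, 0.0, -0.017, -0.0]
[0.0058, 0.0213, 0.0045, 0.0, -0.017, -0.0]
```

Request:
play_rows(moves=[[0.0055,0.021,0.005,0,-0.017,0,45],[0.0055,0.021,0.005,0,-0.017,0,45],[0.0055,0.021,0.005,0,-0.017,0,45],[0.0055,0.021,0.005,0,-0.017,0,45],[0.006,0.021,0.005,0,-0.017,0,45],[0.006,0.021,0.005,0,-0.017,0,45],[0,0,0,0,0,0,45]])

```text
t: 16.7
eef_pos: [501.7, 91.4, 157.0]
tcp_rot: [3.14, -0.9, 0.005]
ft_force: [0.2, 0.9, 0.3]
opening: 0.445
```

```bash
python3 look.py 14 wrist side scene; python3 go.py 36 -142 100 0.9 15
```

```text
16.85 TCP [500.5  93.6 156.2] [ 3.14  -0.898  0.008] stand [ -37.  -140.8  156.2] [0.1 0.3 0.3]
t 16.85 tip now [ -26.  -140.8  147.5] z [ 0.782  0.005 -0.623] y [ 0.007 -1.     0.001] F [0.1 0.3 0.3] q [ 0.09  0.44  2.46  3.24  0.66 -1.6 ]
goal q [ 0.07  0.6   2.35  3.23  0.71 -1.59] 0.0 True
6
[0.0002, 0.0002, 0.013, -0.001, 0.0, 0.001]
[0.0002, 0.0002, 0.013, -0.001, 0.0, 0.001]
[0.0002, 0.0002, 0.013, -0.001, 0.0, 0.001]
[0.0002, 0.0002, 0.013, -0.001, 0.0, 0.001]
[0.0002, 0.0002, 0.013, -0.001, 0.0, 0.001]
[0.0002, 0.0002, 0.013, -0.001, 0.0, 0.001]
```

View pics/side14.png

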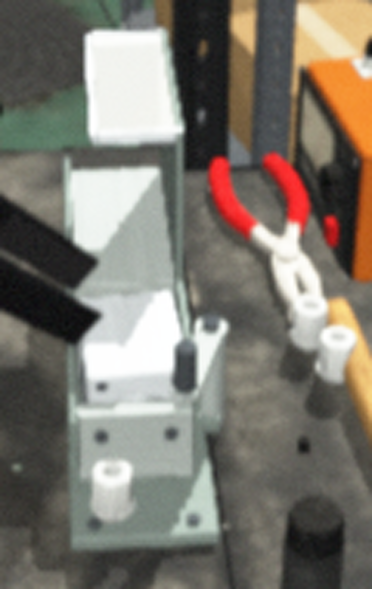

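View pics/wrist14.png

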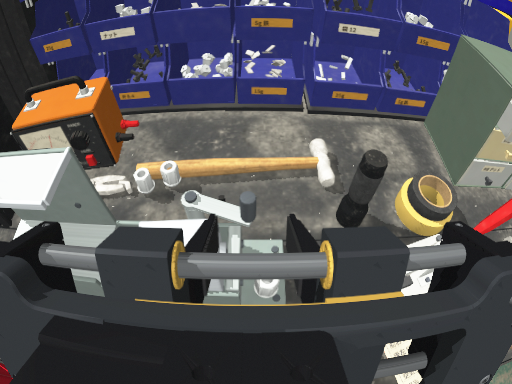

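Request:
play_rows(moves=[[0,0,0.013,0,0,0,45],[0,0,0.013,0,0,0,45],[0,0,0.013,0,0,0,45],[0,0,0.013,0,0,0,45],[0,0,0.012,0,0,0,45],[0,0,0.01,0,0,0,45]])

```text
t: 17.45
eef_pos: [562.1, 97.7, 104.8]
tcp_rot: [3.14, -0.897, 0.013]
ft_force: [-0.6, 1.1, 0.0]
opening: 0.45
```

```bash
python3 look.py 15 wrist side; python3 go.py 36 -142 99 0.9 15
```

```text
17.55 TCP [562.1  97.5 104.9] [ 3.14  -0.897  0.013] stand [  24.7 -137.   104.9] [-0.1 -0.2  0.5]
t 17.55 tip now [  35.6 -136.9   96.1] z [ 0.781  0.009 -0.624] y [ 0.012 -1.     0.001] F [-0.1 -0.2  0.5] q [ 0.08  0.61  2.35  3.22  0.72 -1.59]
goal q [ 0.07  0.6   2.35  3.23  0.72 -1.59] 0.0 True
1
[0.0024, 0.005, -0.0015, -0.007, 0.003, 0.007]
```

View pics/side15.png

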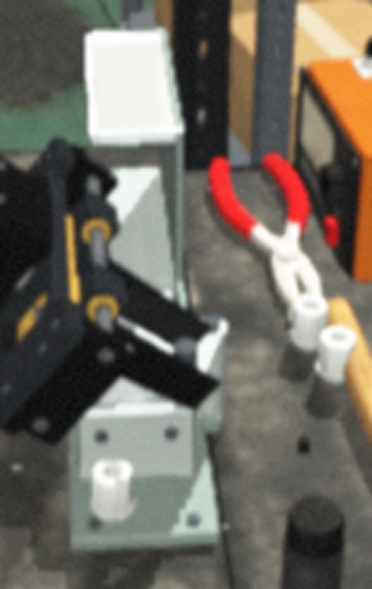

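View pics/wrist15.png

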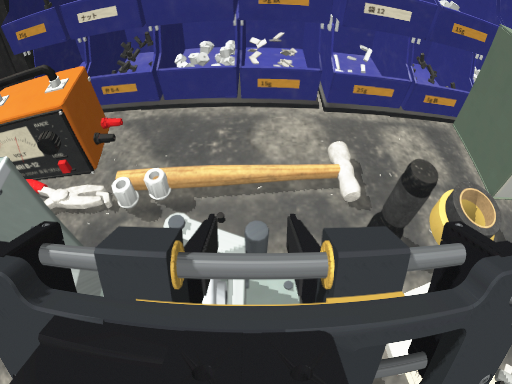

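Request:
play_rows(moves=[[0.002,0.005,-0.001,-0.007,0.003,0.007,45],[0,0,0,0,0,0,15],[0,0,0,0,0,0,0],[0,0,0,0,0,0,0],[0,0,0,0,0,0,0],[0,0,0,0,0,0,0],[0,0,0,0,0,0,0]])

```text
t: 18.25
eef_pos: [562.5, 94.9, 108.1]
tcp_rot: [3.14, -0.901, 0.011]
ft_force: [0.1, -9.2, -1.3]
opening: 0.142
```

```bash
python3 look.py 16 wrist; python3 go.py 36 -142 99 0.9 15
```

```text
18.3 TCP [562.4  94.8 108.1] [ 3.14  -0.901  0.011] stand [  25.  -139.7  108.1] [ 2.9  0.7 -3.3]
t 18.3 tip now [  35.9 -139.6   99.4] z [ 0.784  0.007 -0.621] y [ 0.01  -1.     0.001] F [ 2.9  0.7 -3.3] q [ 0.07  0.6   2.35  3.22  0.72 -1.59]
goal q [ 0.07  0.6   2.35  3.23  0.72 -1.59] 0.0 True
1
[-0.0003, 0.0023, 0.0003, -0.006, -0.001, 0.006]
```

View pics/wrist16.png

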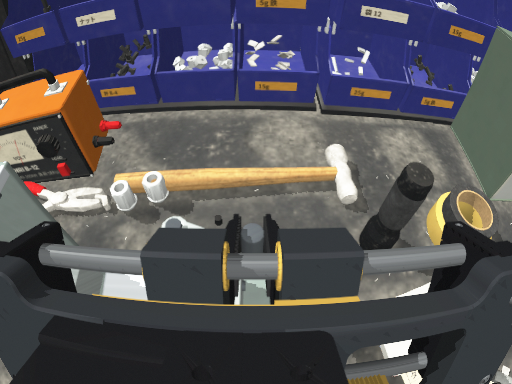

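```bash
cat > arc.py <<'E'
import sys
from h import *
from cell import *
P=np.load("P.npy");s=state();R=Ro.from_euler('xyz',s["tcp_rot"]);a=float(sys.argv[1]);b=float(sys.argv[2]);n=int(sys.argv[3])
A=np.linspace(a,b,n+1)
for i in range(n):
    d=58*np.array([-(np.sin(A[i+1])-np.sin(A[i])),-(np.cos(A[i+1])-np.cos(A[i])),0])
    print([float(v) for v in (R.inv().apply(Ro.from_euler('z',P[2]).apply(d))/1000).round(4)])
E
python3 arc.py .43 .93 8
```

```text
[-0.002, -0.0016, -0.0025]
[-0.0019, -0.0018, -0.0024]
[-0.0019, -0.002, -0.0024]
[-0.0018, -0.0022, -0.0023]
[-0.0017, -0.0024, -0.0021]
[-0.0016, -0.0026, -0.002]
[-0.0015, -0.0027, -0.0019]
[-0.0014, -0.0029, -0.0018]
```

Request:
play_rows(moves=[[-0.002,-0.0016,-0.0025,0,0,0,0],[-0.002,-0.0018,-0.0025,0,0,0,0],[-0.002,-0.002,-0.0024,0,0,0,0],[-0.0018,-0.0022,-0.0023,0,0,0,0]])

```text
t: 18.7
eef_pos: [549.7, 100.4, 108.2]
tcp_rot: [-3.141, -0.901, 0.003]
ft_force: [3.9, -4.0, -3.5]
opening: 0.138
```

```bash
python3 look.py 17 wrist
```

```text
18.75 TCP [549.2 100.6 108.1] [ 3.142e+00 -9.010e-01  3.000e-03] stand [  11.7 -133.9  108.1] [-1.3 -4.7  0.8]
```

View pics/wrist17.png

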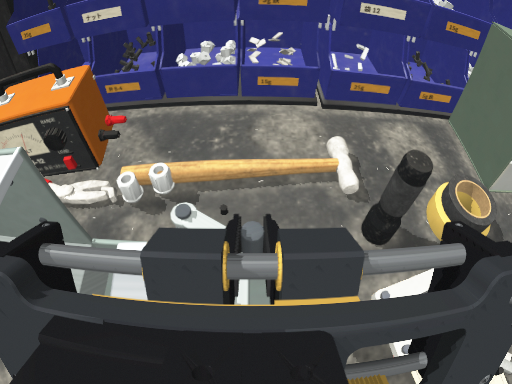

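```bash
python3 arc.py .64 1.14 7
```

```text
[-0.002, -0.0026, -0.0025]
[-0.0019, -0.0028, -0.0024]
[-0.0018, -0.003, -0.0022]
[-0.0016, -0.0032, -0.002]
[-0.0015, -0.0034, -0.0019]
[-0.0013, -0.0036, -0.0017]
[-0.0012, -0.0037, -0.0015]
```

Request:
play_rows(moves=[[-0.0017,-0.0027,-0.0021,0,0,0,0],[-0.0016,-0.0029,-0.002,0,0,0,0],[-0.0016,-0.0031,-0.002,0,0,0,0],[-0.0015,-0.0033,-0.0019,0,0,0,0],[-0.0015,-0.0035,-0.0018,0,0,0,0],[-0.0013,-0.0036,-0.0016,0,0,0,0],[-0.0012,-0.0037,-0.0014,0,0,0,0]])

```text
t: 19.45
eef_pos: [529.2, 117.8, 108.1]
tcp_rot: [-3.14, -0.898, -0.018]
ft_force: [-2.2, -8.4, 0.6]
opening: 0.137
```

```bash
python3 look.py 18 wrist
```

```text
19.5 TCP [528.9 118.2 108.1] [-3.14  -0.897 -0.018] stand [  -8.5 -116.3  108.1] [-4.7 -8.5  2.1]
```

View pics/wrist18.png

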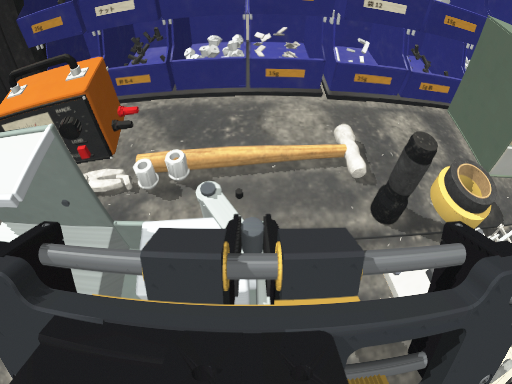

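Request:
play_rows(moves=[[-0.0002,-0.004,-0.0002,0,0,0,0],[-0.0002,-0.004,-0.0002,0,0,0,0],[0,-0.004,0,0,0,0,0],[0,-0.004,0,0,0,0,0],[0,-0.004,0,0,0,0,0]])

```text
t: 20.0
eef_pos: [521.6, 132.2, 108.0]
tcp_rot: [-3.14, -0.889, -0.036]
ft_force: [-7.5, -9.4, 4.9]
opening: 0.137
```

```bash
python3 look.py 19 wrist side
```

```text
20.1 TCP [521.4 132.6 108. ] [-3.14  -0.889 -0.034] stand [ -16.  -101.8  108. ] [-10.2  -6.6   7. ]
```

View pics/wrist19.png

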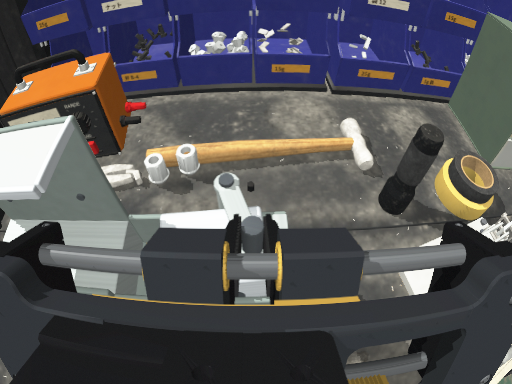

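Request:
play_rows(moves=[[0,-0.004,0,0,0,0,0],[0,-0.004,0,0,0,0,0],[0,-0.004,0,0,0,0,0],[0,-0.004,0,0,0,0,0]])

```text
t: 20.5
eef_pos: [517.5, 145.2, 108.1]
tcp_rot: [-3.141, -0.884, -0.044]
ft_force: [-3.0, -5.4, 0.5]
opening: 0.134
```

Request:
play_rows(moves=[[0,-0.003,0,0,0,0,0],[0,-0.003,0,0,0,0,0]])

```text
t: 20.7
eef_pos: [516.7, 150.3, 108.2]
tcp_rot: [-3.141, -0.883, -0.047]
ft_force: [-0.3, -7.9, -2.3]
opening: 0.136
```

```bash
python3 look.py 20 wrist side
```

```text
20.8 TCP [516.6 150.3 108.2] [-3.141 -0.883 -0.047] stand [-20.7 -84.2 108.2] [-0.3 -7.  -0.7]
```

View pics/wrist20.png

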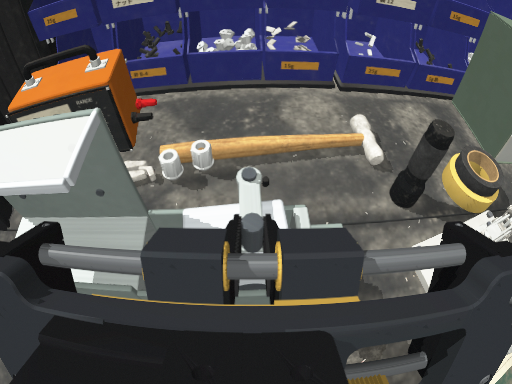

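View pics/side20.png

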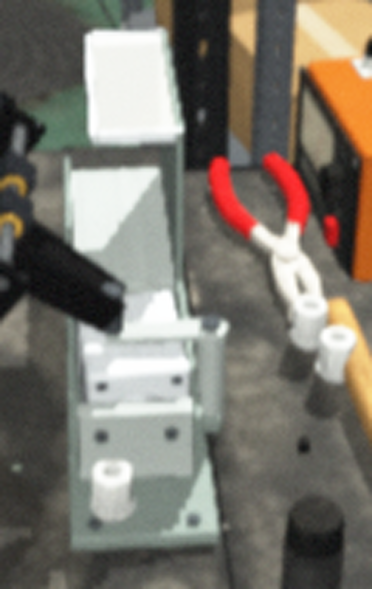

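Request:
play_rows(moves=[[0,-0.003,0,0,0,0,0],[0,-0.003,0,0,0,0,0]])

```text
t: 21.0
eef_pos: [516.5, 151.0, 108.2]
tcp_rot: [-3.14, -0.883, -0.065]
ft_force: [5.6, -29.2, -3.2]
opening: 0.137
```

Request:
play_rows(moves=[[0,-0.003,0,0,0,0,0],[0,-0.003,0,0,0,0,0]])

```text
t: 21.2
eef_pos: [516.6, 151.1, 108.2]
tcp_rot: [-3.139, -0.883, -0.084]
ft_force: [4.1, -24.9, -1.4]
opening: 0.136
```

Request:
play_rows(moves=[[0,0,0,0,0,0,35],[0,0,0,0,0,0,35],[0,0,0,0,0,0,35],[0,0,0,0,0,0,35]])

```text
t: 21.6
eef_pos: [516.3, 150.5, 108.8]
tcp_rot: [-3.139, -0.884, -0.084]
ft_force: [1.0, 0.7, 0.8]
opening: 0.343
```

```bash
python3 look.py 21 wrist; python3 -c "
from cell import *
print(state()['opening'])"
```

```text
21.65 TCP [516.3 150.5 108.8] [-3.139 -0.884 -0.084] stand [-21.1 -83.9 108.8] [ 0.8 -0.3  0.4]
0.34820234564742164
```

View pics/wrist21.png

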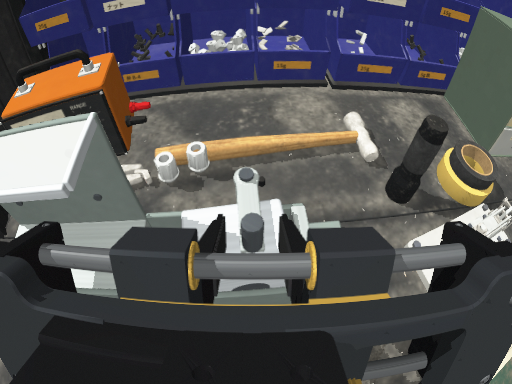

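Released with clear gaps both sides. Retreat along the tool axis and away from the stand.

Request:
play_rows(moves=[[0,0,-0.015,0,0,0,35],[0,0,-0.02,0,0,0,35],[0,0,-0.025,0,0,0,35],[0,0,-0.03,0,0,0,35],[0,0,-0.03,0,0,0,35],[0,0,-0.02,0,0,0,35],[0,0,0,0,0,0,35]])

```text
t: 22.35
eef_pos: [398.9, 159.5, 201.9]
tcp_rot: [-3.138, -0.882, -0.082]
ft_force: [0.4, 0.6, 0.5]
opening: 0.353
```

```bash
python3 look.py 22 wrist side scene
python3 - <<'E'
import cv2
a=cv2.imread("pics/wrist22.png")[130:300,120:420];cv2.imwrite("pics/w22.png",cv2.resize(a,None,fx=2.6,fy=2.6,interpolation=2))
E
```

```text
22.5 TCP [401.3 159.4 200.2] [-3.139 -0.881 -0.082] stand [-136.1  -74.9  200.2] [ 0.2 -0.6  0.5]
```

View pics/w22.png

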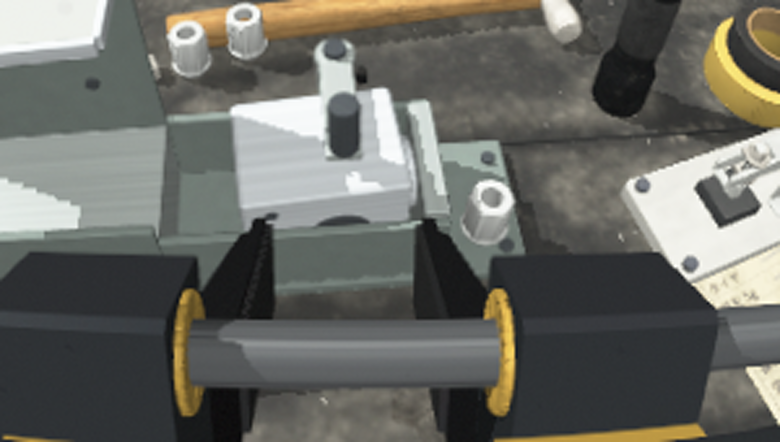

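View pics/side22.png

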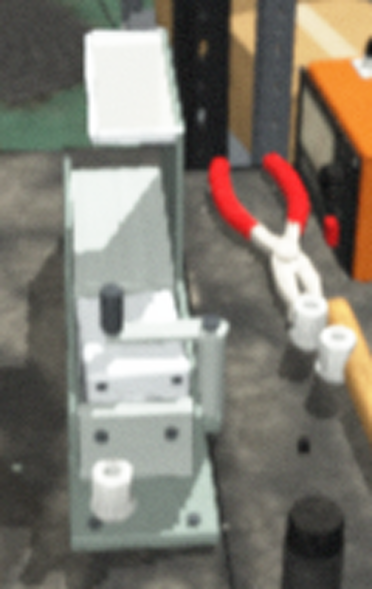

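View pics/scene22.png

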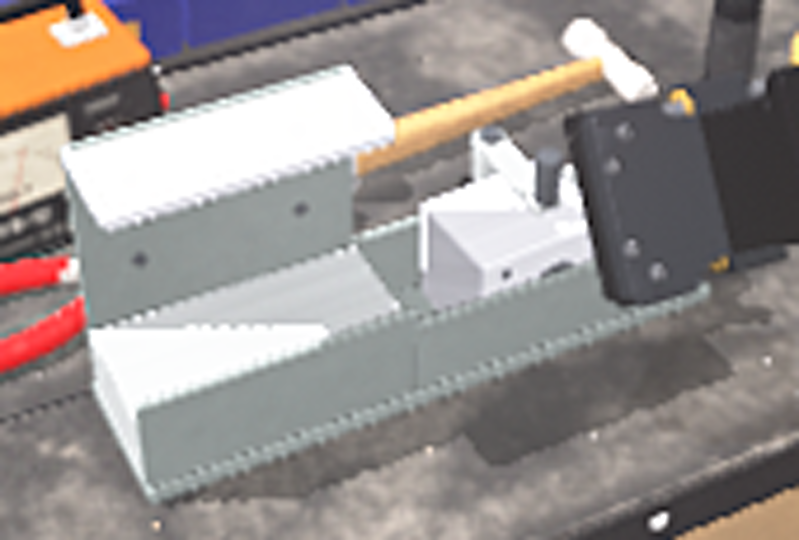

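Run:
```python
from h import *
import cv2
P=np.load("P.npy");w=load("wrist22")
q=lambda p:np.array(p)/2.6+[120,130]
for n,p,z in [("rear far top",(232,106),74),("rear near top",(243,222),74),("front far top",(388,90),74),("front near top",(412,188),74),("stop in far",(408,102),60),("stop in near",(438,212),60),("stop out far",(428,100),60),("knob top",(343,100),114),("pivot",(333,47),90),("nut top",(492,190),42)]:print(n,W2S(P,fonz(w,*q(p),z)).round(1))
im=cv2.imread("pics/wrist22.png")[160:215,200:320];cv2.imwrite("pics/w22z.png",cv2.resize(im,None,fx=6.5,fy=6.5,interpolation=2))
```

```text
rear far top [ 23.2 -36.3  74. ]
rear near top [-41.5 -41.3  74. ]
front far top [  27.  -111.1   74. ]
front near top [ -30. -115.   74.]
stop in far [  30.4 -122.1   60. ]
stop in near [ -34.7 -127.2   60. ]
stop out far [  30.9 -132.3   60. ]
knob top [-11.5 -86.4 114. ]
pivot [ 42.2 -85.9  90. ]
nut top [ -13.5 -159.3   42. ]
```

View pics/w22z.png

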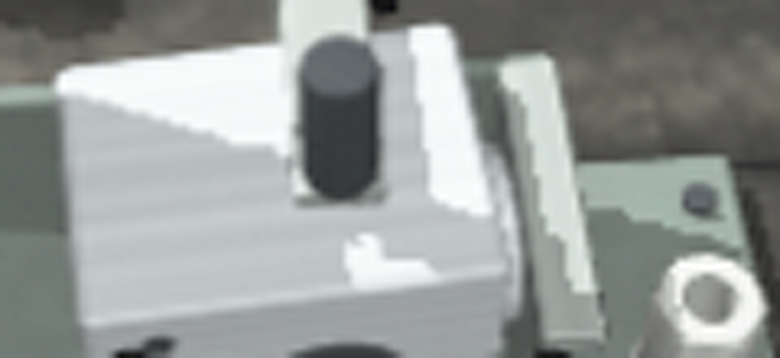

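Run:
```python
from h import *
P=np.load("P.npy");w=load("wrist22")
im=w["img"][160:215,200:320,::-1];k=6.5
im=cv2.resize(im,None,fx=k,fy=k,interpolation=cv2.INTER_CUBIC)
def pt(X): 
    u=fproj(w,S2W(P,X)); return tuple(int(v) for v in ((u-[200,160]+.5)*k-.5).round())
def line(A,B,c): cv2.line(im,pt(A),pt(B),c,1)
dx=0
line((-33,-122,60),(33,-122,60),(0,0,255));line((-33,-134,60),(33,-134,60),(0,0,255))
for yy in(-38,-116): line((-30,yy,74),(30,yy,74),(0,200,0))
for xx in(-30,30): line((xx,-38,74),(xx,-116,74),(0,200,0))
c=[pt((18*np.cos(t),-122,42+18*np.sin(t))) for t in np.linspace(0,2*np.pi,40)]
cv2.polylines(im,[np.array(c)],True,(255,0,255),1)
cv2.imwrite("pics/ov.png",im)
```

```text
(no output)
```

View pics/ov.png

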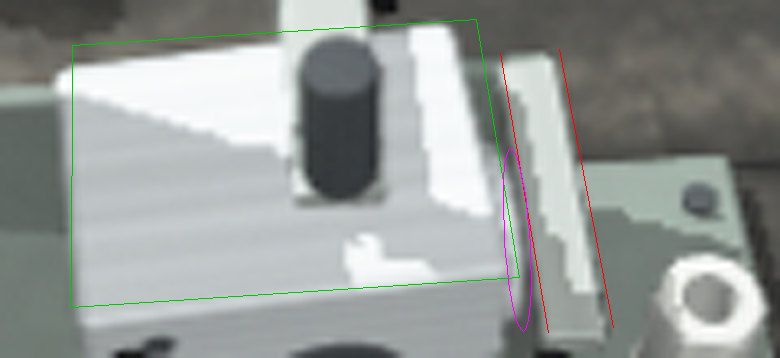

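```bash
python3 go.py -85 -122 175 0.65 20
```

```text
t 22.5 tip now [-125.4  -75.7  191.3] z [ 0.769 -0.061 -0.636] y [-0.08  -0.997 -0.001] F [ 0.2 -0.6  0.5] q [ 0.46  0.26  2.51  3.94  0.59 -1.91]
goal q [ 0.16  0.23  2.39  3.82  0.15 -2.12] 0.0 True
4
[0.0047, 0.0109, 0.0112, 0.014, -0.058, -0.015]
[0.0051, 0.0111, 0.0107, 0.014, -0.058, -0.015]
[0.0056, 0.0113, 0.0103, 0.014, -0.058, -0.015]
[0.006, 0.0116, 0.0098, 0.014, -0.058, -0.015]
```

```bash
python3 go.py -95 -124 180 0.8 20
```

```text
t 22.5 tip now [-125.4  -75.7  191.3] z [ 0.769 -0.061 -0.636] y [-0.08  -0.997 -0.001] F [ 0.2 -0.6  0.5] q [ 0.46  0.26  2.51  3.94  0.59 -1.91]
goal q [ 0.17  0.25  2.5   3.45  0.42 -1.73] 0.0 True
3
[0.0047, 0.0155, 0.0112, 0.02, -0.027, -0.019]
[0.0047, 0.0158, 0.0108, 0.02, -0.027, -0.019]
[0.0047, 0.0161, 0.0103, 0.02, -0.027, -0.019]
```

Request:
play_rows(moves=[[0.0047,0.0155,0.011,0.02,-0.027,-0.019,35],[0.0047,0.016,0.011,0.02,-0.027,-0.019,35],[0.0047,0.016,0.01,0.02,-0.027,-0.019,35],[0,0,0,0,0,0,35],[0,0,0,0,0,0,35]])

```text
t: 23.0
eef_pos: [435.6, 107.9, 185.1]
tcp_rot: [3.138, -0.79, 0.007]
ft_force: [-0.3, 0.4, -0.5]
opening: 0.35
```

```bash
python3 look.py 23 wrist;  python3 - <<'E'
from h import *
P=np.load("P.npy");w=load("wrist23");print("cam",W2S(P,-w["R"].T@w["t"]).round())
u=fproj(w,S2W(P,(0,-110,60))).astype(int);print(u)
im=w["img"][max(0,u[1]-50):u[1]+50,u[0]-65:u[0]+65,::-1];cv2.imwrite("pics/w23.png",cv2.resize(im,None,fx=6,fy=6,interpolation=cv2.INTER_CUBIC))
E
```

```text
23.05 TCP [435.6 108.4 185.2] [ 3.138 -0.79   0.008] stand [-101.9 -126.   185.2] [ 0.3 -0.9 -0.8]
cam [-163. -127.  343.]
[235 194]
```

View pics/w23.png

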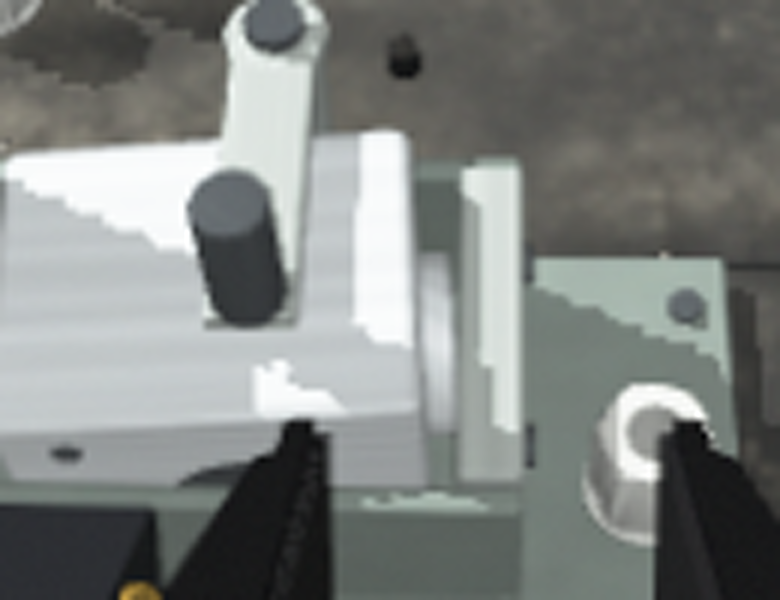

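Run:
```python
from h import *
w=load("wrist23");P=np.load("P.npy")
g=w["img"].mean(2)
for v in range(186,218,4): print(v,g[v,236:262].astype(int))
print(fproj(w,S2W(P,(0,-122,60))))
```

```text
186 [246 229 180 132 124 130 131 130 113  96 108 145 161 160 204 221 219 219
 220 222 175 102  78  88  93  89]
190 [250 238 199 153 167 181 181 181 159 115 112 147 160 160 204 221 219 219
 221 222 175  96  84 152 177 177]
194 [249 240 209 156 179 204 206 206 200 154 128 150 161 161 204 220 219 219
 221 223 180 131 121 122 123 122]
198 [251 245 220 155 189 220 220 220 216 158 126 152 161 161 204 221 218 219
 220 223 180 130 119 120 119 119]
202 [198 202 195 163 179 213 222 225 227 183 140 154 162 172 210 221 219 219
 221 223 182 131 121 121 120 121]
206 [200 198 190 172 150 186 206 205 206 171 145 156 162 162 160 156 199 219
 222 223 183 133 121 122 120 121]
210 [197 197 190 175 145 166 185 185 188 166 147 155 163 162 160 157 200 220
 222 223 183 132 121 121 120 120]
214 [155 156 154 153 130 141 159 160 161 144 139 154 162 162 161 157 200 221
 223 224 185 122 100 114 121 121]
[246.42128152 194.75841956]
```

```bash
python3 go.py -110 -12 150 1.1 30 .12; python3 go.py 12 -14 68 1.1 30 .12|sed -n 2p
```

```text
t 23.05 tip now [ -91.9 -126.   175.3] z [ 0.711  0.002 -0.704] y [ 0.005 -1.     0.003] F [ 0.3 -0.9 -0.8] q [ 0.16  0.26  2.49  3.43  0.41 -1.72]
goal q [ 0.69  0.59  2.53  3.9   1.09 -1.72] 0.0 True
5
[-0.0069, -0.023, 0.0012, -0.014, 0.062, -0.019]
[-0.0065, -0.0231, 0.0004, -0.014, 0.062, -0.019]
[-0.0061, -0.0232, -0.0003, -0.014, 0.062, -0.019]
[-0.0056, -0.0233, -0.001, -0.014, 0.062, -0.019]
[-0.0051, -0.0234, -0.0017, -0.014, 0.062, -0.019]
goal q [ 0.48  0.81  2.33  3.68  1.11 -1.7 ] 0.0 True
```

Request:
play_rows(moves=[[-0.007,-0.023,0.001,-0.014,0.062,-0.019,0],[-0.0065,-0.023,0,-0.014,0.062,-0.019,0],[-0.006,-0.023,0,-0.014,0.062,-0.019,0],[-0.0055,-0.023,-0.001,-0.014,0.062,-0.019,0],[-0.005,-0.023,-0.002,-0.014,0.062,-0.019,0],[0,0,0,0,0,0,0]])

```text
t: 23.65
eef_pos: [413.2, 226.4, 155.5]
tcp_rot: [2.845, -1.101, 0.264]
ft_force: [0.3, -0.5, -0.4]
opening: 0.005
```

```bash
python3 go.py -35 -12 100 1.1 25 .12
```

```text
t 23.65 tip now [-111.5   -8.7  149.4] z [ 0.899 -0.059 -0.433] y [-0.002 -0.991  0.132] F [ 0.3 -0.5 -0.4] q [ 0.71  0.61  2.53  3.92  1.12 -1.72]
goal q [ 0.55  0.73  2.42  3.75  1.11 -1.7 ] 0.0 True
4
[-0.0027, -0.0009, 0.0226, 0.002, -0.005, 0.002]
[-0.0026, -0.0008, 0.0226, 0.002, -0.005, 0.002]
[-0.0025, -0.0007, 0.0226, 0.002, -0.005, 0.002]
[-0.0024, -0.0007, 0.0226, 0.002, -0.005, 0.002]
```

Request:
play_rows(moves=[[-0.0027,-0.001,0.0225,0.002,-0.005,0.002,0],[-0.0026,-0.001,0.0225,0.002,-0.005,0.002,0],[-0.0025,-0.001,0.0225,0.002,-0.005,0.002,0],[-0.0024,-0.001,0.0225,0.002,-0.005,0.002,0],[0,0,0,0,0,0,0]])

```text
t: 24.15
eef_pos: [488.7, 226.0, 103.4]
tcp_rot: [2.875, -1.077, 0.245]
ft_force: [-1.0, 0.6, 0.6]
opening: 0.004
```

```bash
python3 go.py 12 -14 68 1.1 15 .12
```

```text
t 24.15 tip now [-36.2  -9.1  97. ] z [ 0.888 -0.05  -0.457] y [ 0.009 -0.992  0.125] F [-1.   0.6  0.6] q [ 0.56  0.73  2.42  3.75  1.1  -1.71]
goal q [ 0.48  0.81  2.33  3.68  1.11 -1.7 ] 0.0 True
4
[-0.001, 0.0004, 0.0141, -0.001, 0.002, 0.002]
[-0.001, 0.0004, 0.0141, -0.001, 0.002, 0.002]
[-0.0011, 0.0004, 0.0141, -0.001, 0.002, 0.002]
[-0.0011, 0.0003, 0.0141, -0.001, 0.002, 0.002]
```

Request:
play_rows(moves=[[-0.001,0,0.014,-0.001,0.002,0.002,0],[-0.001,0,0.014,-0.001,0.002,0.002,0],[-0.001,0,0.014,-0.001,0.002,0.002,0],[-0.001,0,0.013,-0.001,0.002,0.002,0],[0,0,0,0,0,0,0]])

```text
t: 24.65
eef_pos: [538.3, 222.1, 73.8]
tcp_rot: [2.881, -1.087, 0.233]
ft_force: [-0.0, -0.2, -0.1]
opening: 0.008
```

```bash
python3 go.py 13 -24 67.5 1.1 3 .12; python3 look.py 24 wrist side
```

```text
t 24.65 tip now [ 13.5 -13.2  67.5] z [ 0.892 -0.053 -0.45 ] y [ 0.001 -0.993  0.12 ] F [-0.  -0.2 -0.1] q [ 0.48  0.81  2.33  3.68  1.1  -1.71]
goal q [ 0.46  0.81  2.35  3.65  1.12 -1.7 ] 0.0 True
4
[-0.0003, 0.0027, 0.0, 0.0, -0.0, -0.0]
[-0.0003, 0.0027, 0.0, 0.0, -0.0, -0.0]
[-0.0003, 0.0027, 0.0, 0.0, -0.0, -0.0]
[-0.0003, 0.0027, 0.0, 0.0, -0.0, -0.0]
24.75 TCP [537.  222.1  74.3] [ 2.881 -1.086  0.234] stand [ -0.3 -12.4  74.3] [-0.2  0.7  0.9]
```

View pics/side24.png

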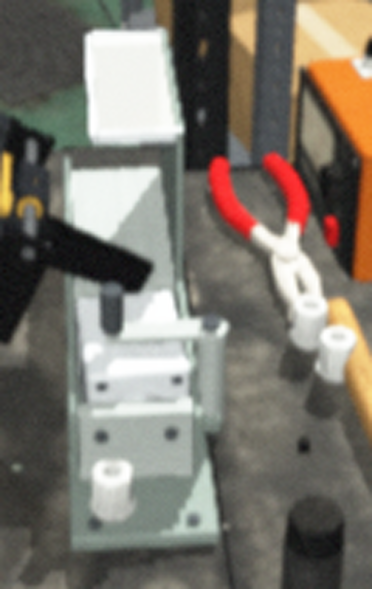

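Request:
play_rows(moves=[[-0.0003,0.0025,0,0,0,0,0],[-0.0003,0.0025,0,0,0,0,0],[-0.0003,0.0025,0,0,0,0,0],[-0.0003,0.002,0,0,0,0,0]])

```text
t: 25.15
eef_pos: [535.2, 212.3, 75.1]
tcp_rot: [2.88, -1.086, 0.235]
ft_force: [0.1, -0.2, -0.9]
opening: 0.002
```

Request:
play_rows(moves=[[-0.0002,0.0015,0,0,0,0,0],[-0.0002,0.0015,0,0,0,0,0]])

```text
t: 25.35
eef_pos: [534.9, 208.9, 75.4]
tcp_rot: [2.88, -1.086, 0.235]
ft_force: [0.2, 0.3, -0.3]
opening: 0.001
```

Request:
play_rows(moves=[[-0.0002,0.0015,0,0,0,0,0],[-0.0002,0.0015,0,0,0,0,0]])

```text
t: 25.55
eef_pos: [535.2, 207.4, 75.8]
tcp_rot: [2.881, -1.088, 0.239]
ft_force: [-0.5, 13.2, 1.6]
opening: 0.002
```

Request:
play_rows(moves=[[-0.0002,0.002,0,0,0,0,0],[-0.0002,0.002,0,0,0,0,0]])

```text
t: 25.75
eef_pos: [536.0, 207.2, 76.9]
tcp_rot: [2.884, -1.092, 0.248]
ft_force: [-1.3, 11.8, 1.4]
opening: 0.002
```

Request:
play_rows(moves=[[0,-0.004,0,0,0,0,0],[0,-0.006,0,0,0,0,0],[0.001,-0.005,-0.012,0,0,0,0],[0.002,0,-0.022,0,0,0,0],[0.002,0,-0.025,0,0,0,0],[0.004,0,-0.03,0,0,0,0],[0.004,0,-0.03,0,0,0,0],[0,0,0,0,0,0,0]])

```text
t: 26.55
eef_pos: [428.0, 228.5, 142.2]
tcp_rot: [2.882, -1.09, 0.247]
ft_force: [0.1, -0.7, -0.5]
opening: 0.006
```

```bash
python3 go.py -95 -124 180 0.8 25
```

```text
t 26.55 tip now [-96.7  -6.4 135.9] z [ 0.894 -0.04  -0.447] y [ 0.015 -0.993  0.119] F [ 0.1 -0.7 -0.5] q [ 0.67  0.64  2.51  3.85  1.11 -1.7 ]
goal q [ 0.17  0.25  2.5   3.45  0.42 -1.73] 0.0 True
6
[0.0051, 0.0205, -0.0021, 0.01, -0.051, 0.018]
[0.0054, 0.0204, -0.0026, 0.01, -0.051, 0.018]
[0.0056, 0.0203, -0.0031, 0.01, -0.051, 0.018]
[0.0058, 0.0201, -0.0035, 0.01, -0.051, 0.018]
[0.0059, 0.02, -0.004, 0.01, -0.051, 0.018]
[0.0061, 0.0198, -0.0045, 0.01, -0.051, 0.018]
```

Request:
play_rows(moves=[[0.005,0.0205,-0.002,0.01,-0.051,0.018,0],[0.0055,0.0205,-0.0025,0.01,-0.051,0.018,0],[0.0055,0.02,-0.003,0.01,-0.051,0.018,0],[0.006,0.02,-0.0035,0.01,-0.051,0.018,0],[0.006,0.02,-0.004,0.01,-0.051,0.018,0],[0.006,0.02,-0.0045,0.01,-0.051,0.018,0],[0,0,0,0,0,0,0],[0,0,0,0,0,0,0]])

```text
t: 27.35
eef_pos: [433.0, 107.8, 191.0]
tcp_rot: [-3.134, -0.789, -0.002]
ft_force: [0.9, 0.4, 0.4]
opening: 0.004
```

```bash
python3 look.py 25 wrist side;  python3 - <<'E'
from h import *
P=np.load("P.npy");w=load("wrist25");print("cam",W2S(P,-w["R"].T@w["t"]).round())
u=fproj(w,S2W(P,(0,-110,60))).astype(int);print(u)
im=w["img"][max(0,u[1]-50):u[1]+50,u[0]-65:u[0]+65,::-1];cv2.imwrite("pics/w25.png",cv2.resize(im,None,fx=6,fy=6,interpolation=cv2.INTER_CUBIC))
g=w["img"].mean(2)
for v in range(u[1]-8,u[1]+24,4): print(v,g[v,u[0]:u[0]+26].astype(int))
E
```

```text
27.45 TCP [432.7 108.6 190.3] [-3.135 -0.787  0.   ] stand [-104.8 -125.7  190.3] [-0.2 -0.5 -0.1]
cam [-166. -129.  349.]
[236 195]
187 [245 242 223 173 132 126 130 130 128 112  94 122 150 156 200 217 213 212
 213 215 195 128  77 115 142 148]
191 [247 247 233 188 146 161 176 176 176 154 104 121 151 156 200 218 214 212
 213 215 195 141  89 121 160 171]
195 [247 247 236 199 146 172 196 198 199 192 140 123 147 155 200 218 213 212
 213 215 196 135 109 116 116 118]
199 [247 248 238 204 141 182 215 216 217 212 148 121 147 156 200 218 213 212
 214 215 197 138 107 115 115 114]
203 [193 194 190 185 148 176 206 212 216 219 154 121 149 155 201 219 214 212
 214 216 198 139 110 117 116 116]
207 [193 193 190 180 150 144 180 195 197 197 150 130 149 157 156 152 150 193
 215 216 200 140 111 117 117 116]
211 [193 193 193 191 160 124 156 175 175 176 147 136 151 156 156 153 150 193
 215 217 200 141 111 117 117 116]
215 [148 148 148 146 142 123 127 140  95  25  22  22  22  98 144 154 152 158
 165 108  22  23  23  22  97 116]
```

View pics/w25.png

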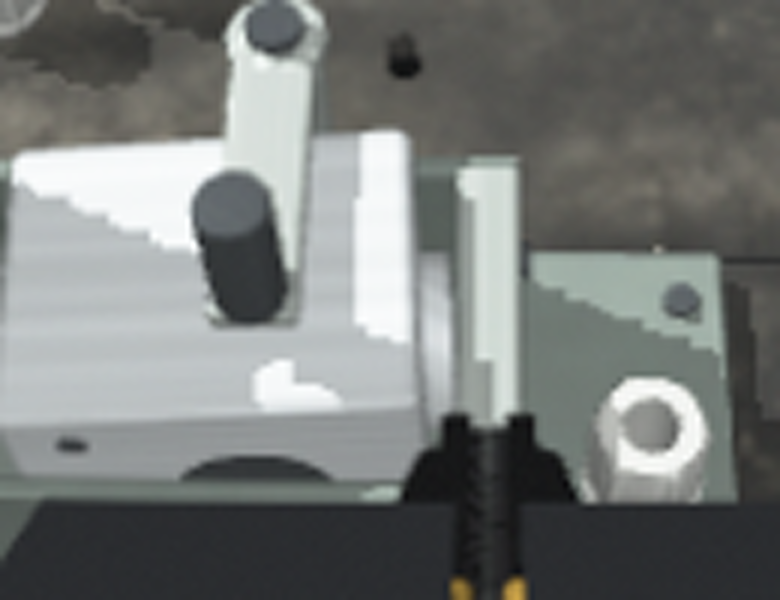

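```bash
python3 -c "
from cell import *
print(job_done())"
```

```text
the job is handed in; nothing more can be done
None
```

The casting is turned, home against the stop and held by the keeper. I handed the job in at about 27.5 s of the 56 s allowed.

**What I did**
- **Tip:** I pushed the casting along the ledge from under the guard. It tipped into the lower bay with the boss facing the stop.
- **Slide home:** I slid it home until the push stalled at about 14 N.
- **Keeper:** I gripped the keeper knob, swung the arm to its limit (it stalled at about 25–29 N), then released and backed off.

**One disagreement**
- After the keeper was across, a top view showed the casting slightly skewed, with up to about 1 mm possible gap at the boss.
- I pressed the far side of the rear face again. It resisted at once, at about 13 N, with no measurable slide.

**Last checks**
- **Boss:** it looks flush with the stop. Only a one-pixel dark line (about 1 mm) remains, which I take to be edge shading, though the picture alone cannot rule out a gap under a millimetre.
- **Keeper:** the knob measured at stand (-11.5, -86.4) against the expected (-11, -87), so the arm is fully across. I took this before the second press, and the last picture still shows it across.
- **Nut:** it still stands at about (-15, -159), within camera error of where it started.
- **Robot:** it touches nothing. The highest wrist force I read was about 30 N.

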